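# Unlock the module drawer, park its transit pin and load the short modules

## Robot

A 6-joint arm with a two-finger parallel gripper is mounted at the origin on the work surface. World frame = base frame: x ahead of the robot, y to its left, z up, the work surface at z = 0. Lengths are in m, angles in rad, forces in N, time in s.
With the tool pointing down it reaches from about 0.425 to 0.95 m from the base axis. Payload 3.5 kg.
Tool frame: the origin (TCP) lies midway between the tips of the shut fingers; the grasp point (between the pads) lies 19 mm behind it; z points along the fingers, y is the line along which they close (so a half turn about z gives the same grasp; the last joint's range is limited). The gripper opens to 85 mm and grips with 20 to 120 N. Pads are 22 mm wide; open, the fingers measure 114 mm over their backs; the gripper's body (76 mm by 85 mm) begins 54 mm behind the grasp point. The pads swing forward as they close: fully open they stand 13 mm farther back than shut.
Start: joints at [1.023, 0.286, 1.577, -0, 1.279, -0.15], TCP at [0.261, 0.622, 0.231] pointing down, gripper open.
Joint ranges: [-2.77, 2.77], [-0.9, 2.22], [0.21, 2.48], [-1.53, 4.67], [0.24, 2.81], [-2.84, 2.84]. Speed limits (rad/s): [2.79, 2.79, 3.14, 3.14, 3.14, 3.14].

## Interface

Orientations are given as a unit quaternion [x, y, z, w].
In Python, from plant import ctrl gives the robot as it stands.
- The arm moves only by the tool move_arm, never from a script. Its argument "plan" is a list of rows, each an object of numbers: "x", "y", "z": the shift along the tool's x, y, z in m; "yaw": the turn about the tool's z in rad; "fingers": the closure, from 0 (fully open) to 1 (shut). In form: [{"x": .., "y": .., "z": .., "yaw": .., "fingers": ..}, ...]. A call has 1 to 5 rows; each row is the pose to reach, as a shift and turn from the pose commanded when the call began, along the tool's axes at that moment; what a row does not reach only later rows make up. A row lasts 1/10 s, in which the tool goes at most 50 mm and 8.59 degrees, less where a joint would pass 70% of its speed; a pose out of reach is approached as far as the arm can. A call with a gripper value outside its range is refused whole. The fingers move at their own pace and stop on an object; "force" is the grip in N (left out, the last holds). Time passes only in rows, so rows that repeat a pose let the fingers close. It gives the time, the measured TCP pose, the force, the opening and the grip force at its end, in the units of the state.
- ctrl.get_state(): the state, without advancing time (a new reading comes with each control period).
- ctrl.read_camera(name): name is "scene" or "side" or "wrist"; returns the picture (480x640x3 uint8, red, green, blue); there is no depth.
- ctrl.camera_model(name): a dict with "intrinsics" (3x3 intrinsics, pixels), "cam_to_world" (4x4, takes a point from camera to world coordinates); the wrist camera has in their place "tool_from_camera" (4x4, takes a point from camera to tool coordinates, whose origin is the TCP and whose axes are the flange's). Camera axes: x right, y up, looking along -z (the intrinsics and any distortion apply to the point x, -y, -z); pixel columns grow to the right and rows downward; lengths in m; the calibration is good to about 2 mm. A picture is of the moment at which its call begins: read the wrist's pose just before it. camera_model takes no time and is no camera call.
- ctrl.sign_off(): hands the job in; it is judged then, once.
The state is a dict: "time": time; "qpos": joint angles; "dq": joint speeds; "joint_efforts": joint torques, N m; "eef_pos": TCP position; "tcp_rot": TCP orientation; "contact_force": force on the tool from outside, world axes, zero at the start; "wrist_torque": the same for the moment, N m; "opening": opening from 0.0 (shut) to 1.0 (fully open); "finger_force": force on a finger pad.
Only numpy, scipy, OpenCV 4.12 (cv2) and the standard library are available. Lean on these libraries where they do the work, as an engineer would, in place of code of your own. Each camera call takes 0.05 s, during which the arm holds its last target. There are 200 camera calls.

## Task

The cabinet's module drawer is locked by its red-handled transit pin: with the drawer still shut, draw the pin out of the lugs and park it on the yellow rest beside the cabinet, shank lying centred across both V notches, and let go. Then pull the drawer well open, stand every short module that is on the bench (62 mm long, three or four of them) upright and flat in a bay of its own, and once all are in push the drawer fully shut. Leave the longer look-alike modules, the button box and the mug where they are.

Things in the scene. Friction and masses are not known exactly. Their poses are not given: they have to be found in the camera images.
- cabinet: fixed grey drawer cabinet, 200 deep (x) x 236 wide (y) x 90 high, blue drawer front. Origin: bench level under the middle of its front face; its x points into the cabinet (away from the robot), y to its left, z up. On its right (-y) an aluminium lug plate stands forward of the front face, y -140 to -128 mm, x -62 to +50, z 18 to 78, with the bore through it along y
- bore (a point): outer (-y) mouth of the 20 mm square bore, on its axis; at (-40, -140, 48) mm in the cabinet's frame, same axes. The bore runs along the cabinet's y, through the fixed lug and then through the steel lug on the drawer (y -118 to -106 mm): the pin through both locks the drawer
- drawer (a joint): drawer travel in m: 0 shut, 0.115 fully open (towards the robot, cabinet -x). About 2 N of friction; stays where it is left
- drawer_handle (a point): middle of the black pull bar on the drawer front (moves with the drawer): bar 12 mm thick, 80 mm long along the cabinet's y, 48 mm in front of the drawer front, 60 mm above the bench, clear above and below
- pin: loose transit pin. Origin on its axis where handle and shank meet; its x runs from the handle to the tip. Red handle 22 x 22 mm square, 45 mm long (x -45 to 0); steel shank 14 mm diameter, 80 mm long (x 0 to 80). Mass about 0.12 kg, centre of mass at about x = 27 mm. At the start the shank is through the bore, lying on its floor, and the handle sticks out on the cabinet's -y side
- pin_handle (a point): middle of the pin's red handle (pin x = -22.5 mm)
- pin_shank (a point): middle of the pin's shank (pin x = 40 mm)
- rest: fixed parking rest on the bench beside the cabinet: base plate 75 x 75 x 6 mm with two yellow 90-degree V notches, open upwards, 10 mm thick each and centred at x = -20 and +20 mm. Origin: centre of the underside; its x is the notch axis; V bottom 45 mm up, V top 67 mm up and about 45 mm wide
- notch (a point): midway between the two V notches, on the axis of a parked pin (55 mm above the bench), axes as the rest. A pin parked with the middle of its shank here lies in both notches with its handle clear outside (either end)
- bay0 (a point): centre of the floor of the leftmost (+y) drawer bay, moves with the drawer, axes as the cabinet; inside 78 mm (x) x 48 mm (y); floor 14 mm above the bench, dividers 18 mm and rear wall 28 mm above the floor, blue front 72 mm above it. It is 39 mm behind the inside of the drawer front
- bay1 (a point): centre of the floor of the second drawer bay, moves with the drawer, axes as the cabinet; inside 78 mm (x) x 48 mm (y); floor 14 mm above the bench, dividers 18 mm and rear wall 28 mm above the floor, blue front 72 mm above it. It is 39 mm behind the inside of the drawer front
- bay2 (a point): centre of the floor of the third drawer bay, moves with the drawer, axes as the cabinet; inside 78 mm (x) x 48 mm (y); floor 14 mm above the bench, dividers 18 mm and rear wall 28 mm above the floor, blue front 72 mm above it. It is 39 mm behind the inside of the drawer front
- bay3 (a point): centre of the floor of the rightmost (-y) drawer bay, moves with the drawer, axes as the cabinet; inside 78 mm (x) x 48 mm (y); floor 14 mm above the bench, dividers 18 mm and rear wall 28 mm above the floor, blue front 72 mm above it. It is 39 mm behind the inside of the drawer front
- short0: plug-in module: aluminium block with a green band, 62 mm long (its x) x 36 wide (its y) x 36 high, with a black grip fin on top, 40 long (x) x 16 thick (y) x 26 high (62 mm overall). Origin: centre of the underside; z up. Short: fits a bay. May be absent.
- short1: plug-in module: aluminium block with a green band, 62 mm long (its x) x 36 wide (its y) x 36 high, with a black grip fin on top, 40 long (x) x 16 thick (y) x 26 high (62 mm overall). Origin: centre of the underside; z up. Short: fits a bay. May be absent.
- short2: plug-in module: aluminium block with a green band, 62 mm long (its x) x 36 wide (its y) x 36 high, with a black grip fin on top, 40 long (x) x 16 thick (y) x 26 high (62 mm overall). Origin: centre of the underside; z up. Short: fits a bay. May be absent.
- short3: plug-in module: aluminium block with a green band, 62 mm long (its x) x 36 wide (its y) x 36 high, with a black grip fin on top, 40 long (x) x 16 thick (y) x 26 high (62 mm overall). Origin: centre of the underside; z up. Short: fits a bay. May be absent.
- long0: plug-in module: aluminium block with a green band, 96 mm long (its x) x 36 wide (its y) x 36 high, with a black grip fin on top, 40 long (x) x 16 thick (y) x 26 high (62 mm overall). Origin: centre of the underside; z up. Long look-alike: too long for a bay; leave it alone.
- long1: plug-in module: aluminium block with a green band, 96 mm long (its x) x 36 wide (its y) x 36 high, with a black grip fin on top, 40 long (x) x 16 thick (y) x 26 high (62 mm overall). Origin: centre of the underside; z up. Long look-alike: too long for a bay; leave it alone.
- gamepad: bystander: black button box 90 x 130 x 45 mm with white buttons, origin under its centre
- mug: bystander: blue mug, 80 mm across, 90 mm high, origin under its centre
Not all that is in view belongs to the job. What is shaped like the pin but blue or orange is not meant.

How it is judged:
On the way, in this order (a step that is already met when the one before it is completed fails the run):
1. the pin is out of the bore and parked in both V notches, let go, with the drawer still shut (x of pin_shank in the frame of notch between -0.016 and 0.016 m and y of pin_shank in the frame of notch between -0.007 and 0.007 m and z of pin_shank in the frame of notch between -0.006 and 0.007 m and angle between the x axis of pin and the x axis of notch, either way round below 0.15 rad and contact force between the fingers and pin below 0.3 N and value of joint drawer below 0.01 m), for 0.2 s.
2. the drawer is pulled well open (more than 80 mm) (value of joint drawer above 0.08 m), for 0.2 s.
3. every short module stands flat in a bay of the open drawer, let go (x of short0 in the frame of bay1 between -0.02 and 0.02 m and y of short0 in the frame of bay1 between -0.116 and 0.064 m and z of short0 in the frame of bay1 between -0.005 and 0.006 m and angle between each of short0, short1, short2, short3's own z axis and vertical below 0.12 rad and contact force between the fingers and short0 below 0.3 N and x of short1 in the frame of bay1 between -0.02 and 0.02 m and y of short1 in the frame of bay1 between -0.116 and 0.064 m and z of short1 in the frame of bay1 between -0.005 and 0.006 m and contact force between the fingers and short1 below 0.3 N and x of short2 in the frame of bay1 between -0.02 and 0.02 m and y of short2 in the frame of bay1 between -0.116 and 0.064 m and z of short2 in the frame of bay1 between -0.005 and 0.006 m and contact force between the fingers and short2 below 0.3 N and x of short3 in the frame of bay1 between -0.02 and 0.02 m and y of short3 in the frame of bay1 between -0.116 and 0.064 m and z of short3 in the frame of bay1 between -0.005 and 0.006 m and contact force between the fingers and short3 below 0.3 N and value of joint drawer above 0.07 m), for 0.2 s.
4. the drawer is shut with the modules in it (value of joint drawer below 0.005 m and x of short0 in the frame of bay1 between -0.02 and 0.02 m and y of short0 in the frame of bay1 between -0.116 and 0.064 m and z of short0 in the frame of bay1 between -0.005 and 0.006 m and angle between each of short0, short1, short2, short3's own z axis and vertical below 0.12 rad and contact force between the fingers and short0 below 0.3 N and x of short1 in the frame of bay1 between -0.02 and 0.02 m and y of short1 in the frame of bay1 between -0.116 and 0.064 m and z of short1 in the frame of bay1 between -0.005 and 0.006 m and contact force between the fingers and short1 below 0.3 N and x of short2 in the frame of bay1 between -0.02 and 0.02 m and y of short2 in the frame of bay1 between -0.116 and 0.064 m and z of short2 in the frame of bay1 between -0.005 and 0.006 m and contact force between the fingers and short2 below 0.3 N and x of short3 in the frame of bay1 between -0.02 and 0.02 m and y of short3 in the frame of bay1 between -0.116 and 0.064 m and z of short3 in the frame of bay1 between -0.005 and 0.006 m and contact force between the fingers and short3 below 0.3 N), for 0.2 s.
At the end, for the whole second after the job is handed in: Pin at rest in both notches (mid-shank within 16 mm along, 7 mm across the notch point, 0.15 rad of its axis); every short module present stands flat on a bay floor (tilt under 0.12 rad); drawer shut to 5 mm; all let go and still (all of step 4 and x of pin_shank in the frame of notch between -0.016 and 0.016 m and y of pin_shank in the frame of notch between -0.007 and 0.007 m and z of pin_shank in the frame of notch between -0.006 and 0.007 m and angle between the x axis of pin and the x axis of notch, either way round below 0.15 rad and linear speed of each of short0, short1, short2, short3, pin below 0.02 m/s); the robot touches nothing.
It fails at once if a long module is moved more than 6 cm (distance of any of long0, long1 from where it was at the start of the episode above 0.06 m).
It fails at once if the button box or mug is moved more than 5 cm (distance of any of gamepad, mug from where it was at the start of the episode above 0.05 m).
Of short0, short1, short2, short3 only 3 to 4 are there at a start; the rules pass over those that are not, and their reading is None.
At some moment in a run one of short0, short1, short2, short3 may be knocked a few centimetres aside while the robot is not near it.
Once in a run the grip may slacken for a moment while it holds something.
It also fails if it takes over 210 s, if anything falls off the work surface, if the arm or the gripper's body presses on something with over 40 N, if the wrist force passes 120 N, or if a joint passes its speed limit or range.

## Working session

There is one attempt and no reset: what is moved stays moved. The work goes in short steps, Python scripts to look and compute and a tool call to move; the robot and the scene stay as the last step left them, time stands still between calls to the robot, and variables do not carry over. Pictures are saved under pics/ and viewed, at most 15 in all, crops included, and the job is handed in when it is done.

Besides the shell and the picture viewer there is one more tool, called as name([rows], argument=value, ...), one row to a line, values as JSON. move_arm: Moves the arm, as the interface text tells. Its arguments: {"type":"object","properties":{"plan":{"type":"array"},"force":{"type":"number"}},"required":["plan"]}

```bash
mkdir -p pics; ls; python3 - <<'E'
from plant import ctrl
import cv2,numpy as np
np.set_printoptions(precision=4,suppress=True)
print(ctrl.get_state())
for n in ["scene","side","wrist"]:
    im=ctrl.read_camera(n); cv2.imwrite(f"pics/{n}0.png",cv2.cvtColor(im,cv2.COLOR_RGB2BGR))
    print(n,ctrl.camera_model(n))
E
```

```text
pics
{'time': 0.0, 'qpos': array([ 1.023 ,  0.2872,  1.5782,  0.    ,  1.2786, -0.15  ]), 'dq': array([-0.0001, -0.0001,  0.0005, -0.0023, -0.004 ,  0.0003]), 'joint_efforts': array([  0.0001, -40.5958, -29.2639,  -0.0001,   0.0056,  -0.    ]), 'eef_pos': array([0.2611, 0.6217, 0.2299]), 'tcp_rot': array([ 0.1976,  0.9803, -0.0011, -0.0004]), 'contact_force': array([-0.369 , -0.2897,  0.2884]), 'wrist_torque': array([-0.0146, -0.0097,  0.0549]), 'finger_force': 0.0, 'opening': 1.0010841245570514}
scene {'intrinsics': array([[565.5528,   0.    , 321.0658],
       [  0.    , 565.5528, 231.8939],
       [  0.    ,   0.    ,   1.    ]]), 'cam_to_world': array([[ 0.1926, -0.7581,  0.6231,  1.2394],
       [ 0.9812,  0.1566, -0.1128, -0.1271],
       [-0.012 ,  0.6331,  0.774 ,  0.9128],
       [ 0.    ,  0.    ,  0.    ,  1.    ]])}
side {'intrinsics': array([[508.3071,   0.    , 329.9716],
       [  0.    , 508.3071, 234.2272],
       [  0.    ,   0.    ,   1.    ]]), 'cam_to_world': array([[ 0.9746,  0.173 , -0.1425,  0.3808],
       [-0.224 ,  0.7402, -0.6339, -0.8037],
       [-0.0042,  0.6497,  0.7602,  1.0102],
       [ 0.    ,  0.    ,  0.    ,  1.    ]])}
wrist {'intrinsics': array([[331.3823,   0.    , 321.1938],
       [  0.    , 331.3823, 242.2523],
       [  0.    ,   0.    ,   1.    ]]), 'tool_from_camera': array([[-0.0001,  0.9618,  0.2738,  0.0692],
       [ 1.    ,  0.0002, -0.0002,  0.0006],
       [-0.0003,  0.2738, -0.9618, -0.1419],
       [ 0.    ,  0.    ,  0.    ,  1.    ]])}
```

View pics/scene0.png

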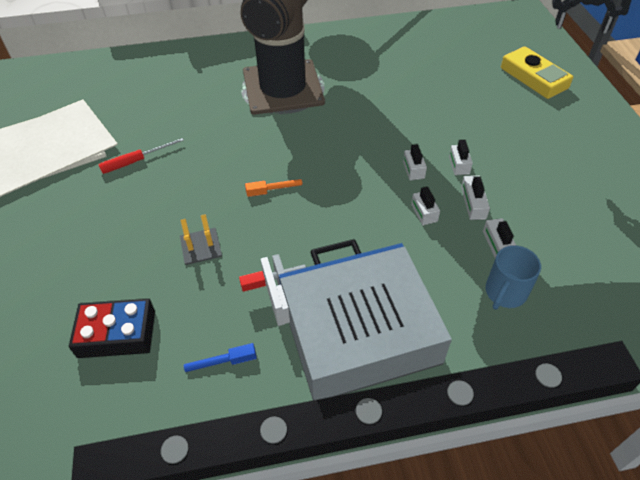

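View pics/side0.png

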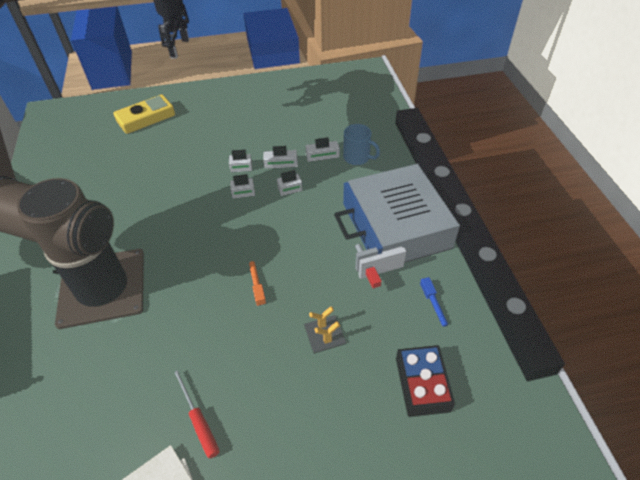

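Scene view: cabinet at right-centre with lug and red pin handle (253,282), rest at (200,243), five modules (415,162), (461,157), (426,205), (477,197), (503,240), mug (513,275), button box (112,327). The side view agrees. Enlarging for measurement.

```bash
cat > h.py <<'E'
import numpy as np,cv2
from scipy.spatial.transform import Rotation as R
from plant import ctrl
np.set_printoptions(precision=4,suppress=True)
def ray(n,uv,st=None):
    m=ctrl.camera_model(n);K=m["intrinsics"]
    if n=="wrist":
        T=np.eye(4);T[:3,:3]=R.from_quat(st["tcp_rot"]).as_matrix();T[:3,3]=st["eef_pos"];T=T@m["tool_from_camera"]
    else: T=m["cam_to_world"]
    d=np.array([(uv[0]-K[0,2])/K[0,0],-(uv[1]-K[1,2])/K[1,1],-1.])
    return T[:3,3],T[:3,:3]@d
def onz(n,uv,z,st=None):
    o,d=ray(n,uv,st);return o+d*(z-o[2])/d[2]
def proj(n,p,st=None):
    m=ctrl.camera_model(n);K=m["intrinsics"]
    if n=="wrist":
        T=np.eye(4);T[:3,:3]=R.from_quat(st["tcp_rot"]).as_matrix();T[:3,3]=st["eef_pos"];T=T@m["tool_from_camera"]
    else: T=m["cam_to_world"]
    c=(np.linalg.inv(T)@np.append(p,1))[:3]
    return np.array([K[0,0]*c[0]/-c[2]+K[0,2],K[1,1]*-c[1]/-c[2]+K[1,2]])
def crop(f,x,y,w,h,s,o):
    im=cv2.imread(f)[y:y+h,x:x+w];cv2.imwrite(o,cv2.resize(im,None,fx=s,fy=s,interpolation=cv2.INTER_CUBIC))
def snap(n,f):
    st=ctrl.get_state();im=cv2.cvtColor(ctrl.read_camera(n),cv2.COLOR_RGB2BGR);cv2.imwrite(f,im);return st,im
def toshift(p,yaw,st=None):
    "world target xyz -> shift in tool axes"
    st=st or ctrl.get_state();M=R.from_quat(st["tcp_rot"]).as_matrix()
    return M.T@(np.array(p)-st["eef_pos"])
E
python3 - <<'E'
from h import *
crop("pics/scene0.png",390,130,160,120,5,"pics/c1.png")
crop("pics/scene0.png",170,200,290,210,2.75,"pics/c2.png")
for n,uv,z in [("scene",(253,282),.045),("side",(373,277),.045),("scene",(200,245),.006),("side",(326,335),.006),
 ("scene",(415,150),.06),("side",(240,155),.06),("scene",(461,146),.06),("side",(280,151),.06),("scene",(427,193),.06),("side",(241,180),.06),("scene",(477,184),.06),("side",(323,144),.06),("scene",(504,230),.06),("side",(290,177),.06),("scene",(513,275),.045)]: print(n,uv,onz(n,uv,z)[:2])
E
```

```text
scene (253, 282) [ 0.633  -0.1472]
side (373, 277) [ 0.6299 -0.1493]
scene (200, 245) [ 0.4934 -0.2435]
side (326, 335) [ 0.4944 -0.2514]
scene (415, 150) [0.366  0.2448]
side (240, 155) [0.3764 0.3354]
scene (461, 146) [0.3744 0.3481]
side (280, 151) [0.4898 0.3265]
scene (427, 193) [0.4955 0.2306]
side (241, 180) [0.3675 0.2319]
scene (477, 184) [0.4921 0.3402]
side (323, 144) [0.6163 0.3287]
scene (504, 230) [0.6202 0.3464]
side (290, 177) [0.4988 0.2132]
scene (513, 275) [0.7144 0.3285]
```

View pics/c1.png

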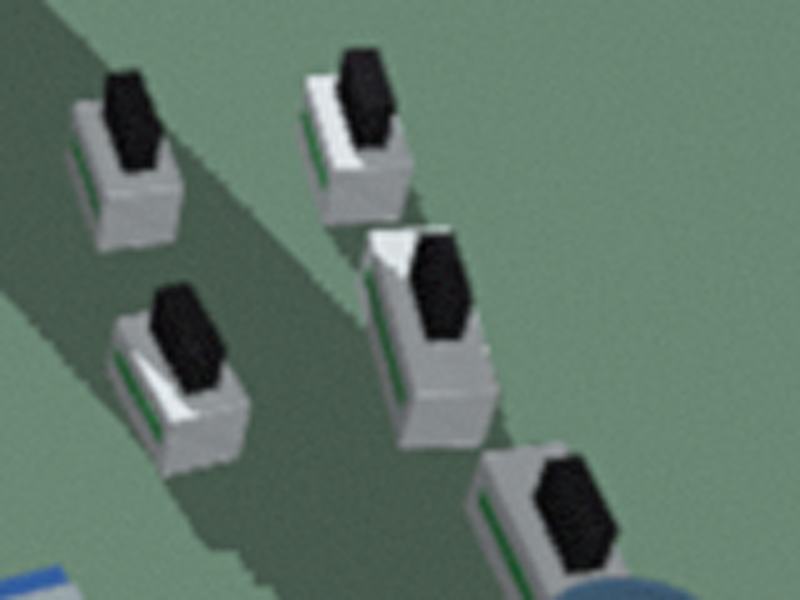

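View pics/c2.png

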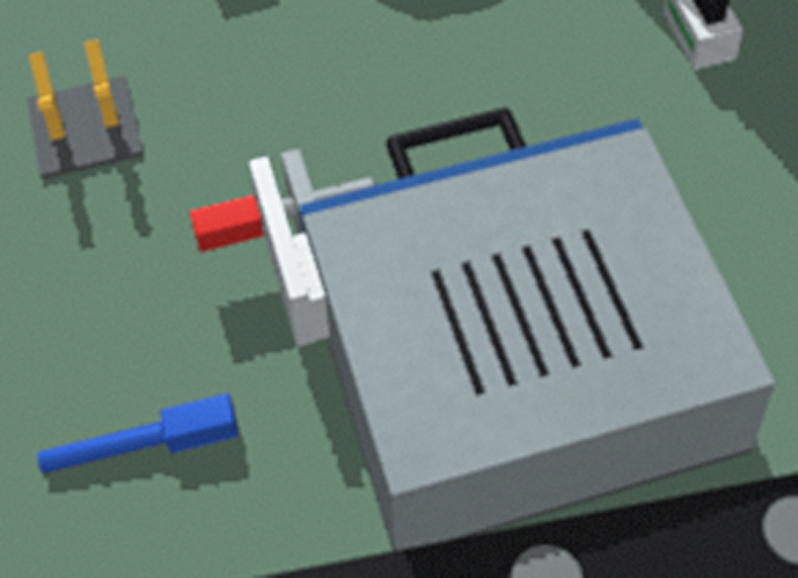

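Crop c1: three short modules, top-left (130,160), top-right (360,140) and lower-left (180,380), and two longs (430,330) and (560,520). Crop c2: cabinet top corners (305,214), (645,128), (392,492), (772,382); rest plate corners (28,98), (125,78), (143,153), (40,173); red handle from (190,212) to (258,197).

```bash
python3 - <<'E'
from h import *
from scipy.optimize import least_squares
def fit(pts,px,x0):
    pts=np.array(pts)/1000
    f=lambda q:np.ravel([proj("scene",np.r_[q[0]+np.cos(q[2])*p[0]-np.sin(q[2])*p[1],q[1]+np.sin(q[2])*p[0]+np.cos(q[2])*p[1],p[2]])-u for p,u in zip(pts,px)])
    r=least_squares(f,x0);print(r.x,np.degrees(r.x[2]),r.fun.reshape(-1,2));return r.x
c=lambda l:[(x/2.75+170,y/2.75+200) for x,y in l]
fit([(200,-118,90),(200,118,90),(0,-118,90),(0,118,90),(200,-118,0),(200,118,0),(-62,-140,78)],c([(392,492),(772,382),(305,214),(645,128),(400,549),(755,448),(250,160)]),[.6,0,0])
# rest: x axis along world y-ish
fit([(37.5,37.5,6),(-37.5,37.5,6),(-37.5,-37.5,6),(37.5,-37.5,6)],c([(28,98),(40,173),(143,153),(125,78)]),[.49,-.24,np.pi])
d=lambda l:[(x/5+390,y/5+130) for x,y in l]
for l in [[(72,105),(98,212),(183,185)],[(303,75),(329,170),(412,160)],[(112,325),(165,432),(250,400)],[(368,240),(400,392),(497,385)]]:
    P=[onz("scene",u,.036)[:2] for u in d(l)]
    e=P[1]-P[0];print("corners",*P,np.linalg.norm(e),np.linalg.norm(P[2]-P[1]),np.degrees(np.arctan2(e[1],e[0])),"ctr",(P[0]+P[2])/2)
E
```

```text
[0.6521 0.0204 0.1037] 5.939712532406842 [[ 0.3526 -0.1572]
 [ 1.4326 -0.8443]
 [-0.2158 -0.5198]
 [ 0.4205 -1.1112]
 [-1.3084  2.3501]
 [-1.0051  0.2776]
 [ 0.2485 -0.6748]]
[ 0.4944 -0.2423  3.2188] 184.42180822471877 [[-0.1567 -0.1065]
 [-0.1838  0.8345]
 [-0.2196 -0.2405]
 [ 0.5791 -0.5697]]
corners [0.3397 0.2309] [0.4079 0.2226] [0.3993 0.264 ] 0.06868642916839549 0.042310678958658414 -6.957180685529122 ctr [0.3695 0.2475]
corners [0.342  0.3395] [0.4035 0.33  ] [0.4049 0.368 ] 0.06218916727310608 0.038084370989276625 -8.813939914006895 ctr [0.3735 0.3538]
corners [0.4739 0.2088] [0.5356 0.2125] [0.526  0.2521] 0.06182505403485325 0.04068102047625073 3.4289551873976767 ctr [0.4999 0.2304]
corners [0.4482 0.3317] [0.5343 0.3139] [0.5387 0.3544] 0.08794466684407591 0.04074038850220102 -11.637310712662947 ctr [0.4934 0.3431]
```

```bash
cat >> h.py <<'E'
def go(p,ang=None):
    "shift + yaw for TCP at p with tool y at world angle ang (deg, mod 180)"
    st=ctrl.get_state();M=R.from_quat(st["tcp_rot"]).as_matrix()
    s=M.T@(np.array(p)-st["eef_pos"])
    a=np.degrees(np.arctan2(M[1,1],M[0,1]))
    y=0 if ang is None else np.radians((a-ang+90)%180-90)
    print("shift mm",(s*1000).round(1),"yaw",round(y,4),"angle now",a.round(2),"pos",st["eef_pos"],"q6",st["qpos"][5],"t",round(st["time"],2))
E
python3 -c "
from h import *
go([.6294,-.1478,.20],5.94)"
```

```text
shift mm [-637.6 -566.9   31.1] yaw 1.0694 angle now 67.21 pos [0.2612 0.6219 0.2302] q6 -0.1499989848540437 t 0.15
```

move_arm([
  {"x": -0.6376, "y": -0.5669, "z": 0.03, "yaw": 1.07, "fingers": 0},
  {"x": -0.6376, "y": -0.5669, "z": 0.03, "yaw": 1.07, "fingers": 0},
  {"x": -0.6376, "y": -0.5669, "z": 0.03, "yaw": 1.07, "fingers": 0},
  {"x": -0.6376, "y": -0.5669, "z": 0.03, "yaw": 1.07, "fingers": 0},
  {"x": -0.6376, "y": -0.5669, "z": 0.03, "yaw": 1.07, "fingers": 0},
])

```text
time: 0.65
eef_pos: [0.3695, 0.395, 0.2222]
tcp_rot: [0.545, 0.838, -0.0, 0.0]
contact_force: [1.7, 0.0, 0.2]
opening: 1.005
finger_force: 0.0
```

```bash
python3 -c "
from h import *
go([.6294,-.1478,.20],5.94)"
```

```text
shift mm [-601.6   17.5   22.3] yaw 0.3137 angle now 23.92 pos [0.3695 0.395  0.2222] q6 0.21384246261720158 t 0.65
```

move_arm([
  {"x": -0.6016, "y": 0.0175, "z": 0.022, "yaw": 0.314, "fingers": 0},
  {"x": -0.6016, "y": 0.0175, "z": 0.022, "yaw": 0.314, "fingers": 0},
  {"x": -0.6016, "y": 0.0175, "z": 0.022, "yaw": 0.314, "fingers": 0},
  {"x": -0.6016, "y": 0.0175, "z": 0.022, "yaw": 0.314, "fingers": 0},
  {"x": -0.6016, "y": 0.0175, "z": 0.022, "yaw": 0.314, "fingers": 0},
])

```text
time: 1.15
eef_pos: [0.4787, 0.1703, 0.2133]
tcp_rot: [0.668, 0.745, 0.0, 0.0]
contact_force: [0.5, 0.3, 0.7]
opening: 0.998
finger_force: 0.0
```

```bash
python3 -c "
from h import *
go([.6294,-.1478,.20],5.94)"
```

```text
shift mm [-332.6  115.2   13.3] yaw 0.0054 angle now 6.25 pos [0.4787 0.1703 0.2133] q6 0.03267271243873489 t 1.15
```

move_arm([
  {"x": -0.3326, "y": 0.1152, "z": 0.013, "yaw": 0.005, "fingers": 0},
  {"x": -0.3326, "y": 0.1152, "z": 0.013, "yaw": 0.005, "fingers": 0},
  {"x": -0.3326, "y": 0.1152, "z": 0.013, "yaw": 0.005, "fingers": 0},
  {"x": -0.3326, "y": 0.1152, "z": 0.013, "yaw": 0.005, "fingers": 0},
  {"x": -0.3326, "y": 0.1152, "z": 0.013, "yaw": 0.005, "fingers": 0},
])

```text
time: 1.65
eef_pos: [0.5857, -0.0556, 0.2039]
tcp_rot: [0.67, 0.743, 0.0, -0.0]
contact_force: [0.1, 0.3, 0.3]
opening: 1.0
finger_force: 0.0
```

move_arm([
  {"x": -0.09, "y": 0.03, "z": 0.003, "fingers": 0},
  {"x": -0.09, "y": 0.03, "z": 0.003, "fingers": 0},
  {"x": -0.09, "y": 0.03, "z": 0.003, "fingers": 0},
])

```text
validation failed for argument at $.pl...
```

```bash
python3 -c "
from h import *
go([.6294,-.1478,.20],5.94)
st,im=snap('wrist','pics/w1.png')
print(st['eef_pos'],st['tcp_rot'])
for p in [(.6294,-.1478,.045),(.6268,-.123,.048),(.4944,-.2423,.055)]: print(proj('wrist',p,st))
"
```

```text
shift mm [-96.2  33.9   3.8] yaw -0.0001 angle now 5.94 pos [ 0.5857 -0.0556  0.2039] q6 -0.3707684610599538 t 1.65
[ 0.5857 -0.0556  0.2039] [ 0.6695  0.7428  0.     -0.0002]
[354.3075 318.9689]
[355.2696 297.6475]
[215.6293 392.3194]
```

View pics/w1.png

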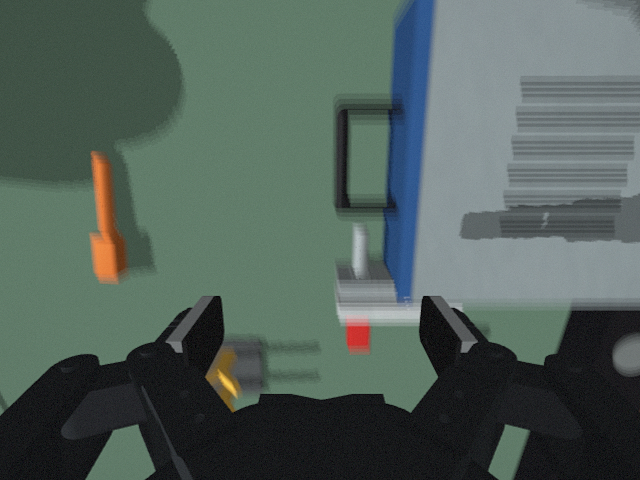

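The wrist image is blurred by motion; handle around (358,335), shank tip (359,240), rest half hidden at (235,370). Move on and look again at rest.

move_arm([
  {"x": -0.06, "y": 0.034, "z": 0.004, "yaw": 0, "fingers": 0},
  {"x": -0.06, "y": 0.034, "z": 0.004, "yaw": 0, "fingers": 0},
  {"x": -0.06, "y": 0.034, "z": 0.004, "yaw": 0, "fingers": 0},
  {"x": -0.06, "y": 0.034, "z": 0.004, "yaw": 0, "fingers": 0},
  {"x": -0.06, "y": 0.034, "z": 0.004, "yaw": 0, "fingers": 0},
])

```text
time: 2.2
eef_pos: [0.6248, -0.1086, 0.2]
tcp_rot: [0.669, 0.743, -0.0, -0.0]
contact_force: [0.5, -0.3, -0.2]
opening: 1.003
finger_force: 0.0
```

```bash
python3 -c "
from h import *
go([.6294,-.1478,.20],5.94)
st,im=snap('wrist','pics/w2.png')
print(st['eef_pos'],st['tcp_rot'])
for p in [(.6294,-.1478,.045),(.6268,-.123,.048),(.4944,-.2423,.055)]: print(proj('wrist',p,st))
"
```

```text
shift mm [-39.5   0.5  -0. ] yaw 0.0013 angle now 6.02 pos [ 0.6248 -0.1086  0.2   ] q6 -0.4370303023067688 t 2.2
[ 0.6248 -0.1086  0.2   ] [ 0.669   0.7432 -0.0001 -0.0005]
[321.272  267.4876]
[321.2813 243.1868]
[175.5814 346.8765]
```

View pics/w2.png

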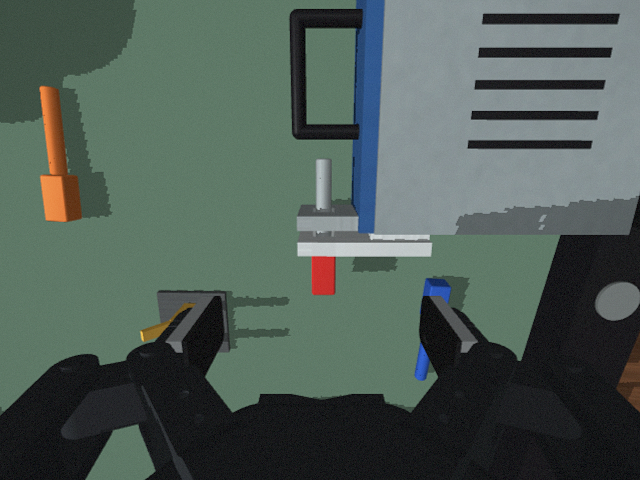

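Clear view: handle (312–336, 257–295), shank tip (323,160), lug edges level with the image, so the yaw is right. The rest is partly behind the left finger.

```bash
python3 -c "
from h import *
st=ctrl.get_state()
e=onz('wrist',(323.5,294),.056,st);t=onz('wrist',(323,160),.045,st);print(e,t,np.linalg.norm((t-e)[:2]))
d=(t-e)[:2];d/=np.linalg.norm(d);print(np.degrees(np.arctan2(-d[0],d[1])),'mid',e[:2]+.0225*d, t[:2]-.1025*d)
for c in [(157,291),(228,292),(228,352)]: print(onz('wrist',c,.006,st))
for c in [(290,10),(290,138),(352,0)]: print(onz('wrist',c,.06,st))
"
```

```text
[ 0.634  -0.1699  0.056 ] [ 0.6206 -0.0488  0.045 ] 0.12186579987515521
6.307131900898959 mid [ 0.6315 -0.1475] [ 0.6318 -0.1506]
[ 0.454  -0.2085  0.006 ]
[ 0.5318 -0.2015  0.006 ]
[ 0.534  -0.2775  0.006 ]
[0.5848 0.0561 0.06  ]
[ 0.592  -0.0338  0.06  ]
[0.6295 0.0672 0.06  ]
```

```bash
python3 -c "
from h import *
go([.632,-.1525,.026],5.94)
"
```

```text
shift mm [-44.6   2.5 174.1] yaw 0.0016 angle now 6.03 pos [ 0.6249 -0.1085  0.2002] q6 -0.4371169861610872 t 2.25
```

move_arm([
  {"x": -0.0446, "y": 0.0025, "z": 0.05, "yaw": 0.001, "fingers": 0.3},
  {"x": -0.0446, "y": 0.0025, "z": 0.09, "yaw": 0.001, "fingers": 0.3},
  {"x": -0.0446, "y": 0.0025, "z": 0.13, "yaw": 0.001, "fingers": 0.3},
  {"x": -0.0446, "y": 0.0025, "z": 0.16, "yaw": 0.001, "fingers": 0.3},
  {"x": -0.0446, "y": 0.0025, "z": 0.174, "yaw": 0.001, "fingers": 0.3},
], force=50)

```text
time: 2.75
eef_pos: [0.6299, -0.1519, 0.0224]
tcp_rot: [0.669, 0.743, -0.001, -0.003]
contact_force: [0.1, -0.8, 0.1]
opening: 0.701
finger_force: 0.0
```

move_arm([
  {"x": 0, "y": 0, "z": 0, "yaw": 0, "fingers": 1},
  {"x": 0, "y": 0, "z": 0, "yaw": 0, "fingers": 1},
  {"x": 0, "y": 0, "z": 0, "yaw": 0, "fingers": 1},
  {"x": 0, "y": 0, "z": 0, "yaw": 0, "fingers": 1},
  {"x": 0, "y": 0, "z": 0, "yaw": 0, "fingers": 1},
], force=50)

```text
time: 3.25
eef_pos: [0.6344, -0.1543, 0.0289]
tcp_rot: [0.67, 0.742, 0.001, 0.002]
contact_force: [-0.6, 1.1, 5.8]
opening: 0.247
finger_force: 53.1
```

```bash
python3 -c "
from h import *
go([.632,-.1525,.026],5.94)
c,s=np.cos(.1037),np.sin(.1037)
p=ctrl.get_state()['eef_pos'];print('out to', p[:2]+.11*np.array([s,-c]))
"
```

```text
shift mm [ 2.  -2.2  2.9] yaw -0.001 angle now 5.89 pos [ 0.6344 -0.1543  0.0289] q6 -0.49713019105684264 t 3.25
out to [ 0.6458 -0.2637]
```

move_arm([
  {"x": -0.004, "y": 0, "z": -0.001, "yaw": 0, "fingers": 1},
  {"x": -0.016, "y": 0, "z": -0.002, "yaw": 0, "fingers": 1},
  {"x": -0.03, "y": 0, "z": -0.002, "yaw": 0, "fingers": 1},
  {"x": -0.045, "y": 0, "z": -0.002, "yaw": 0, "fingers": 1},
  {"x": -0.06, "y": 0, "z": -0.002, "yaw": 0, "fingers": 1},
])

```text
time: 3.75
eef_pos: [0.6385, -0.215, 0.028]
tcp_rot: [0.67, 0.742, 0.0, -0.0]
contact_force: [0.1, 1.9, 3.7]
opening: 0.247
finger_force: 53.0
```

move_arm([
  {"x": -0.015, "y": 0, "z": 0, "yaw": 0, "fingers": 1},
  {"x": -0.03, "y": 0, "z": 0, "yaw": 0, "fingers": 1},
  {"x": -0.045, "y": 0, "z": 0, "yaw": 0, "fingers": 1},
  {"x": -0.06, "y": 0, "z": 0, "yaw": 0, "fingers": 1},
  {"x": -0.06, "y": 0, "z": 0, "yaw": 0, "fingers": 1},
])

```text
time: 4.25
eef_pos: [0.6448, -0.2761, 0.0279]
tcp_rot: [0.671, 0.742, -0.0, 0.001]
contact_force: [-0.4, 0.4, -1.3]
opening: 0.246
finger_force: 52.3
```

```bash
python3 -c "
from h import *
go([.632,-.27,.15],4.7)
st,im=snap('wrist','pics/w3.png')
print(st['finger_force'],st['opening'],st['contact_force'])
"
```

```text
shift mm [   7.2  -12.1 -122.1] yaw 0.0188 angle now 5.78 pos [ 0.6448 -0.2761  0.0279] q6 -0.6488343632257237 t 4.25
52.34764516353607 0.24584838503624062 [-0.4427  0.3528 -1.296 ]
```

View pics/w3.png

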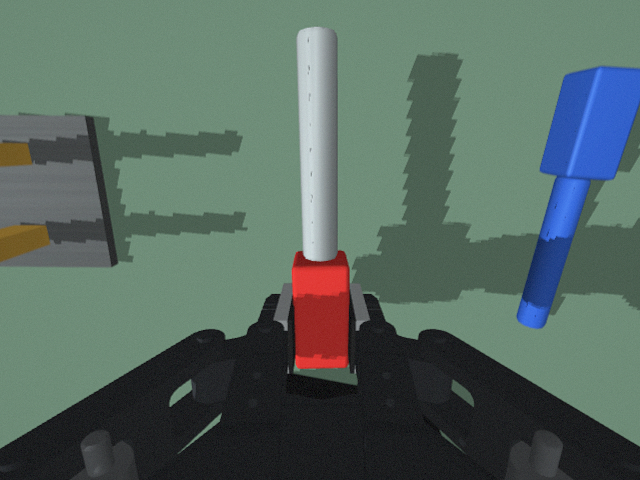

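Pin fully out, held square: handle junction (321,256), shank tip (317,30). Rest at left, its near edges (95,117)–(115,265).

```bash
python3 -c "
from h import *
st=ctrl.get_state()
M=R.from_quat(st['tcp_rot']).as_matrix();f=lambda p:M.T@(p-st['eef_pos'])*1000
for z in (.044,.047,.050):
  a=onz('wrist',(321,255),z+.011,st);b=onz('wrist',(317,29),z+.005,st);print(z,f(a),f(b),np.linalg.norm((a-b)[:2]), a,b)
E=[onz('wrist',c,.006,st) for c in [(86,116),(108,266)]];print(E)
print('y of yellow',onz('wrist',(30,155),.067,st),onz('wrist',(45,235),.067,st))
"
```

```text
0.044 [ 32.45     0.5137 -27.1543] [106.5716  -0.751  -21.1693] 0.07413110647438304 [ 0.6419 -0.2423  0.055 ] [ 0.6332 -0.1687  0.049 ]
0.047 [ 33.4306   0.517  -30.1545] [105.6621  -0.7164 -24.1692] 0.07224079654432651 [ 0.6418 -0.2413  0.058 ] [ 0.6333 -0.1696  0.052 ]
0.05 [ 34.4112   0.5204 -33.1547] [104.7526  -0.6818 -27.169 ] 0.07035048662947586 [ 0.6417 -0.2403  0.061 ] [ 0.6334 -0.1705  0.055 ]
[array([ 0.5282, -0.2019,  0.006 ]), array([ 0.5329, -0.2756,  0.006 ])]
y of yellow [ 0.5515 -0.2158  0.067 ] [ 0.5528 -0.2406  0.067 ]
```

```bash
python3 -c "
from h import *
go([.4994,-.312,.1],4.4)
"
```

```text
shift mm [ -22.5 -148.3  -72.1] yaw 0.0246 angle now 5.81 pos [ 0.6447 -0.2746  0.0279] q6 -0.6483839432059778 t 4.3
```

move_arm([
  {"x": -0.005, "y": -0.01, "z": -0.04, "yaw": 0, "fingers": 1},
  {"x": -0.01, "y": -0.05, "z": -0.06, "yaw": 0.01, "fingers": 1},
  {"x": -0.0225, "y": -0.09, "z": -0.072, "yaw": 0.02, "fingers": 1},
  {"x": -0.0225, "y": -0.13, "z": -0.072, "yaw": 0.0246, "fingers": 1},
  {"x": -0.0225, "y": -0.1483, "z": -0.072, "yaw": 0.0246, "fingers": 1},
])

```text
time: 4.8
eef_pos: [0.4971, -0.3104, 0.1004]
tcp_rot: [0.679, 0.734, -0.0, -0.0]
contact_force: [-1.1, 0.5, -1.6]
opening: 0.248
finger_force: 52.5
```

move_arm([
  {"x": 0, "y": 0, "z": 0, "yaw": 0, "fingers": 1},
  {"x": 0, "y": 0, "z": 0, "yaw": 0, "fingers": 1},
])

```text
time: 5.0
eef_pos: [0.5, -0.3105, 0.1004]
tcp_rot: [0.679, 0.734, 0.0, 0.0]
contact_force: [1.1, 0.1, -1.4]
opening: 0.246
finger_force: 52.4
```

```bash
python3 -c "
from h import *
go([.4994,-.312,.039],4.4)
st,im=snap('wrist','pics/w4.png')
print(st['finger_force'],st['opening'],st['contact_force'])
"
```

```text
shift mm [-1.4 -0.7 61.4] yaw 0.0015 angle now 4.49 pos [ 0.5    -0.3105  0.1004] q6 -0.8067420697495683 t 5.0
52.440975308418274 0.24611934330199361 [ 1.1461  0.1032 -1.4011]
```

View pics/w4.png

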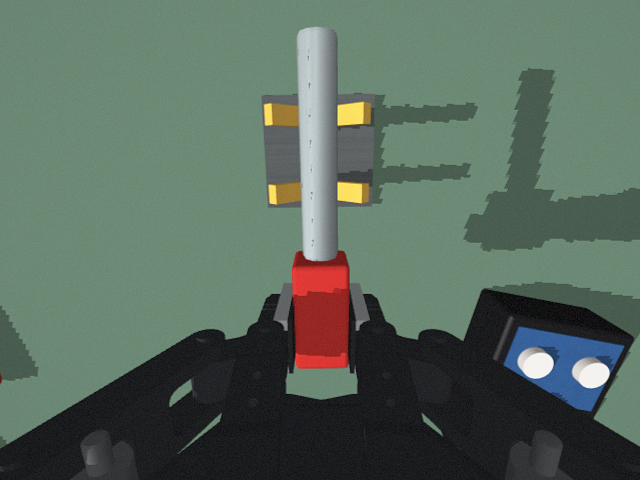

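The shank lies over both V notches (yellow plates at v≈113 and v≈192, centre u≈318). Checking the along-axis offset.

```bash
python3 -c "
from h import *
st=ctrl.get_state()
M=R.from_quat(st['tcp_rot']).as_matrix();f=lambda p:M.T@(p-st['eef_pos'])*1000
for c in [(266,114),(370,112),(270,193),(367,191)]: print(f(onz('wrist',c,.067,st)))
for c in [(262,95),(377,95),(269,207),(372,206)]: print(f(onz('wrist',c,.006,st)))
"
```

```text
[ 86.1224 -26.7952  33.3858]
[87.0439 24.7015 33.4319]
[ 47.0724 -26.474   33.4055]
[48.1138 24.6882 33.4513]
[103.4507 -38.433   94.3667]
[103.4447  37.2611  94.4351]
[ 29.0521 -37.0516  94.4049]
[29.7621 37.0591 94.4716]
```

move_arm([
  {"x": -0.003, "y": -0.0005, "z": 0.02, "yaw": 0.001, "fingers": 1},
  {"x": -0.003, "y": -0.0005, "z": 0.04, "yaw": 0.001, "fingers": 1},
  {"x": -0.003, "y": -0.0005, "z": 0.052, "yaw": 0.001, "fingers": 1},
  {"x": -0.003, "y": -0.0005, "z": 0.058, "yaw": 0.001, "fingers": 1},
  {"x": -0.003, "y": -0.0005, "z": 0.06, "yaw": 0.001, "fingers": 1},
])

```text
time: 5.55
eef_pos: [0.4997, -0.3134, 0.0394]
tcp_rot: [0.679, 0.734, 0.0, -0.001]
contact_force: [-0.1, 0.5, -1.3]
opening: 0.248
finger_force: 52.4
```

move_arm([
  {"x": 0, "y": 0, "z": 0, "yaw": 0, "fingers": 1},
  {"x": 0, "y": 0, "z": 0, "yaw": 0, "fingers": 1},
])

```text
time: 5.75
eef_pos: [0.5001, -0.3143, 0.0412]
tcp_rot: [0.679, 0.734, 0.0, 0.001]
contact_force: [0.5, -0.8, -0.7]
opening: 0.246
finger_force: 52.4
```

move_arm([
  {"x": 0, "y": 0, "z": 0.001, "yaw": 0, "fingers": 1},
  {"x": 0, "y": 0, "z": 0.002, "yaw": 0, "fingers": 1},
  {"x": 0, "y": 0, "z": 0.002, "yaw": 0, "fingers": 1},
  {"x": 0, "y": 0, "z": 0.002, "yaw": 0, "fingers": 1},
])

```text
time: 6.15
eef_pos: [0.4997, -0.3143, 0.039]
tcp_rot: [0.679, 0.734, -0.0, 0.001]
contact_force: [-2.0, 0.1, 2.9]
opening: 0.247
finger_force: 53.0
```

move_arm([
  {"x": 0, "y": 0, "z": 0.0, "yaw": 0, "fingers": 0.65},
  {"x": 0, "y": 0, "z": 0.0, "yaw": 0, "fingers": 0.4},
  {"x": 0, "y": 0, "z": 0.0, "yaw": 0, "fingers": 0.2},
  {"x": 0, "y": 0, "z": 0.0, "yaw": 0, "fingers": 0.1},
  {"x": 0, "y": 0, "z": -0.02, "yaw": 0, "fingers": 0.1},
])

```text
time: 6.65
eef_pos: [0.4974, -0.3121, 0.0552]
tcp_rot: [0.679, 0.734, -0.0, -0.003]
contact_force: [1.0, 1.2, -0.8]
opening: 0.898
finger_force: 0.0
```

move_arm([
  {"x": 0, "y": 0, "z": -0.04, "yaw": 0, "fingers": 0.1},
  {"x": 0, "y": 0, "z": -0.08, "yaw": 0, "fingers": 0.1},
  {"x": 0, "y": 0, "z": -0.12, "yaw": 0, "fingers": 0.1},
  {"x": 0, "y": 0, "z": -0.12, "yaw": 0, "fingers": 0.1},
  {"x": 0, "y": 0, "z": -0.12, "yaw": 0, "fingers": 0.1},
])

```text
time: 7.15
eef_pos: [0.5, -0.3143, 0.1796]
tcp_rot: [0.679, 0.734, 0.0, 0.001]
contact_force: [0.6, -0.2, -1.1]
opening: 0.902
finger_force: 0.0
```

```bash
python3 -c "
from h import *
st,im=snap('wrist','pics/w5.png')
c,s=np.cos(.1037),np.sin(.1037)
h=np.array([.6521-c*.048,.0204-s*.048]);print('handle',h)
go([h[0],h[1],.15],5.94)
"
```

```text
handle [0.6044 0.0154]
shift mm [319.9 130.4  27.8] yaw -0.0263 angle now 4.43 pos [ 0.4991 -0.3136  0.1777] q6 -0.8103982034712749 t 7.2
```

View pics/w5.png

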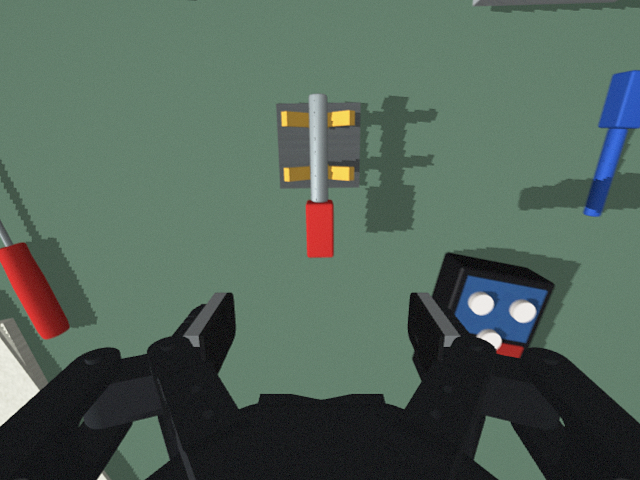

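Pin is parked, shank centred in the notches (shank v 94–203, plates v 118/173). Next the drawer handle.

```bash
python3 -c "
from h import *
go([.594,-.04,.17],5.94)
"
```

```text
shift mm [265.4 115.8   7.8] yaw -0.0263 angle now 4.43 pos [ 0.4991 -0.3136  0.1777] q6 -0.8103982034712749 t 7.2
```

move_arm([
  {"x": 0.2654, "y": 0.1158, "z": 0.005, "yaw": -0.026, "fingers": 0.6},
  {"x": 0.2654, "y": 0.1158, "z": 0.005, "yaw": -0.026, "fingers": 0.6},
  {"x": 0.2654, "y": 0.1158, "z": 0.005, "yaw": -0.026, "fingers": 0.6},
  {"x": 0.2654, "y": 0.1158, "z": 0.005, "yaw": -0.026, "fingers": 0.6},
  {"x": 0.2654, "y": 0.1158, "z": 0.005, "yaw": -0.026, "fingers": 0.6},
])

```text
time: 7.7
eef_pos: [0.5803, -0.0754, 0.1712]
tcp_rot: [0.67, 0.743, -0.001, -0.002]
contact_force: [0.3, -0.6, -0.2]
opening: 0.401
finger_force: 0.0
```

move_arm([
  {"x": 0.036, "y": 0.016, "z": 0, "yaw": 0, "fingers": 0.6},
  {"x": 0.036, "y": 0.016, "z": 0, "yaw": 0, "fingers": 0.6},
  {"x": 0.036, "y": 0.016, "z": 0, "yaw": 0, "fingers": 0.6},
  {"x": 0.036, "y": 0.016, "z": 0, "yaw": 0, "fingers": 0.6},
])

```text
time: 8.1
eef_pos: [0.5926, -0.041, 0.1724]
tcp_rot: [0.67, 0.742, -0.001, -0.001]
contact_force: [0.6, -0.2, -0.0]
opening: 0.402
finger_force: 0.0
```

```bash
python3 -c "
from h import *
st,im=snap('wrist','pics/w6.png')
go([.594,.0135,.041],5.94)
print(proj('wrist',[.594,.0135,.06],st))
"
```

```text
shift mm [ 54.4   7.  131.8] yaw -0.0018 angle now 5.84 pos [ 0.5928 -0.0414  0.1727] q6 -0.3418932245058539 t 8.15
[330.1087 169.968 ]
```

View pics/w6.png

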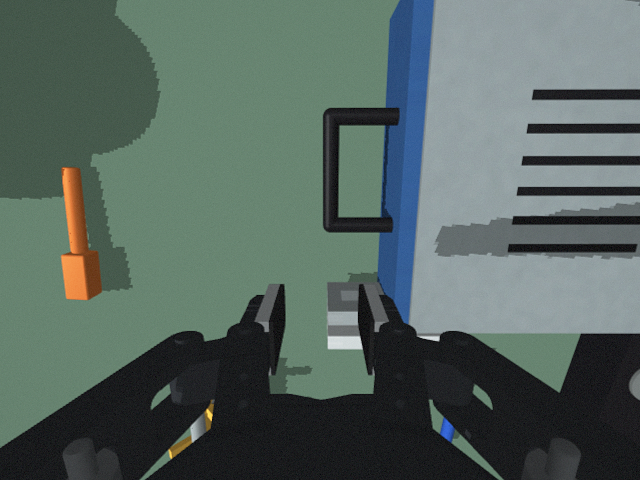

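Bar centre at (330,170), exactly as predicted. Descend and grip.

move_arm([
  {"x": 0.03, "y": 0.007, "z": 0.02, "yaw": 0, "fingers": 0.6},
  {"x": 0.0544, "y": 0.007, "z": 0.05, "yaw": 0, "fingers": 0.6},
  {"x": 0.0544, "y": 0.007, "z": 0.09, "yaw": 0, "fingers": 0.6},
  {"x": 0.0544, "y": 0.007, "z": 0.12, "yaw": 0, "fingers": 0.6},
  {"x": 0.0544, "y": 0.007, "z": 0.131, "yaw": 0, "fingers": 0.6},
])

```text
time: 8.65
eef_pos: [0.5919, 0.0137, 0.0388]
tcp_rot: [0.67, 0.742, -0.002, -0.003]
contact_force: [0.1, -0.3, -1.2]
opening: 0.4
finger_force: 0.0
```

move_arm([
  {"x": 0, "y": 0, "z": 0, "yaw": 0, "fingers": 0.6},
  {"x": 0, "y": 0, "z": 0, "yaw": 0, "fingers": 1},
  {"x": 0, "y": 0, "z": 0, "yaw": 0, "fingers": 1},
  {"x": 0, "y": 0, "z": 0, "yaw": 0, "fingers": 1},
], force=50)

```text
time: 9.05
eef_pos: [0.5937, 0.0134, 0.0448]
tcp_rot: [0.669, 0.743, -0.002, -0.001]
contact_force: [-8.2, -2.1, 3.3]
opening: 0.117
finger_force: 48.7
```

move_arm([
  {"x": 0, "y": -0.015, "z": 0, "yaw": 0, "fingers": 1},
  {"x": 0, "y": -0.04, "z": 0, "yaw": 0, "fingers": 1},
  {"x": 0, "y": -0.065, "z": 0, "yaw": 0, "fingers": 1},
  {"x": 0, "y": -0.09, "z": 0, "yaw": 0, "fingers": 1},
  {"x": 0, "y": -0.11, "z": 0, "yaw": 0, "fingers": 1},
])

```text
time: 9.55
eef_pos: [0.4866, 0.0022, 0.0448]
tcp_rot: [0.67, 0.743, 0.001, 0.003]
contact_force: [3.7, -2.3, -3.5]
opening: 0.118
finger_force: 51.1
```

move_arm([
  {"x": 0, "y": 0, "z": 0, "yaw": 0, "fingers": 1},
  {"x": 0, "y": 0, "z": 0, "yaw": 0, "fingers": 0.6},
  {"x": 0, "y": 0, "z": 0, "yaw": 0, "fingers": 0.6},
  {"x": 0, "y": 0, "z": 0, "yaw": 0, "fingers": 0.6},
])

```text
time: 9.95
eef_pos: [0.4868, 0.0032, 0.0438]
tcp_rot: [0.67, 0.743, 0.001, 0.001]
contact_force: [0.1, 0.4, -0.5]
opening: 0.401
finger_force: 0.0
```

move_arm([
  {"x": 0, "y": 0, "z": -0.05, "yaw": 0, "fingers": 0.3},
  {"x": 0, "y": 0, "z": -0.1, "yaw": 0, "fingers": 0.3},
  {"x": -0.02, "y": 0.04, "z": -0.15, "yaw": 0, "fingers": 0.3},
  {"x": -0.03, "y": 0.09, "z": -0.19, "yaw": 0, "fingers": 0.3},
  {"x": -0.03, "y": 0.09, "z": -0.19, "yaw": 0, "fingers": 0.3},
])

```text
time: 10.45
eef_pos: [0.5816, -0.0178, 0.2372]
tcp_rot: [0.67, 0.743, 0.002, 0.003]
contact_force: [-0.1, -0.2, 0.0]
opening: 0.702
finger_force: 0.0
```

move_arm([
  {"x": 0, "y": 0, "z": 0, "yaw": 0, "fingers": 0.3},
  {"x": 0, "y": 0, "z": 0, "yaw": 0, "fingers": 0.3},
])

```text
time: 10.65
eef_pos: [0.578, -0.017, 0.2322]
tcp_rot: [0.67, 0.743, -0.0, -0.001]
contact_force: [-0.5, 0.0, -0.1]
opening: 0.699
finger_force: 0.0
```

```bash
python3 -c "
from h import *
st,im=snap('wrist','pics/w7.png')
print(st['eef_pos'],st['tcp_rot'])
"
```

```text
[ 0.578  -0.017   0.2322] [ 0.6695  0.7428 -0.0002 -0.0006]
```

View pics/w7.png

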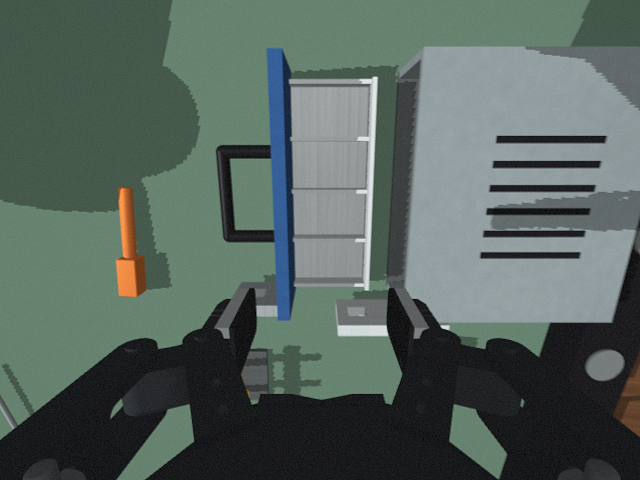

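Drawer open with four bays: dividers at v≈139, 190, 239, side walls at 83 and 286, front inner edge u≈290, rear wall u≈367–377, bar at (222,194).

```bash
python3 -c "
from h import *
from plant import ctrl
st=ctrl.get_state()
th=.1037;C=np.array([[np.cos(th),np.sin(th)],[-np.sin(th),np.cos(th)]])
f=lambda uv,z:(C@(onz('wrist',uv,z,st)[:2]-[.6521,.0204]))*1000
print('bar',f((222,194),.066))
for v in (84,139,190,239,286): print(v,f((330,v),.032 if 100<v<270 else .042))
print('rear inner top L,R',f((371,82),.042),f((365,286),.042))
print('front top inner/outer',f((281,60),.086),f((290,310),.086),f((268,50),.086),f((279,318),.086))
print('front inner bottom', f((291,112),.014),f((294,262),.014))
print('cab top',f((425,48),.09),f((415,322),.09))
"
```

```text
bar [-170.6129   -0.0989]
84 [-70.8185  97.1581]
139 [-70.2585  49.3919]
190 [-69.9002  -0.4667]
239 [-69.5267 -52.4557]
286 [ -69.3856 -102.2604]
rear inner top L,R [-33.4214  98.8017] [ -31.6635 -102.1994]
front top inner/outer [-110.0115  106.7811] [-108.5287 -108.1046] [-119.8399  113.7454] [-119.345  -116.6258]
front inner bottom [-109.5792   75.9959] [-110.1455  -84.7208]
cab top [  0.2409 113.9571] [  10.5496 -118.3967]
```

```bash
python3 -c "
from h import *
go([.53,.28,.25],90)
"
```

```text
shift mm [300.1 -15.9 -18.6] yaw -1.467 angle now 5.95 pos [ 0.5768 -0.0168  0.231 ] q6 -0.30874296364258175 t 10.7
```

move_arm([
  {"x": 0.3, "y": -0.016, "z": -0.018, "yaw": -1.467, "fingers": 0.3},
  {"x": 0.3, "y": -0.016, "z": -0.018, "yaw": -1.467, "fingers": 0.3},
  {"x": 0.3, "y": -0.016, "z": -0.018, "yaw": -1.467, "fingers": 0.3},
  {"x": 0.3, "y": -0.016, "z": -0.018, "yaw": -1.467, "fingers": 0.3},
  {"x": 0.3, "y": -0.016, "z": -0.018, "yaw": -1.467, "fingers": 0.3},
])

```text
time: 11.2
eef_pos: [0.5363, 0.2307, 0.2455]
tcp_rot: [0.348, 0.937, -0.001, -0.002]
contact_force: [-0.4, -0.1, 0.3]
opening: 0.702
finger_force: 0.0
```

```bash
python3 -c "
from h import *
go([.53,.28,.25],90)
"
```

```text
shift mm [37.  33.2 -4.5] yaw -0.7111 angle now 49.25 pos [0.5363 0.2307 0.2455] q6 -0.6271861802655534 t 11.2
```

move_arm([
  {"x": 0.037, "y": 0.033, "z": -0.004, "yaw": -0.711, "fingers": 0.3},
  {"x": 0.037, "y": 0.033, "z": -0.004, "yaw": -0.711, "fingers": 0.3},
  {"x": 0.037, "y": 0.033, "z": -0.004, "yaw": -0.711, "fingers": 0.3},
  {"x": 0.037, "y": 0.033, "z": -0.004, "yaw": -0.711, "fingers": 0.3},
  {"x": 0.037, "y": 0.033, "z": -0.004, "yaw": -0.711, "fingers": 0.3},
])

```text
time: 11.7
eef_pos: [0.5306, 0.2782, 0.2491]
tcp_rot: [0.0, 1.0, -0.001, -0.002]
contact_force: [0.4, -0.6, -0.9]
opening: 0.699
finger_force: 0.0
```

move_arm([
  {"x": 0, "y": 0, "z": 0, "yaw": 0, "fingers": 0.3},
  {"x": 0, "y": 0, "z": 0, "yaw": 0, "fingers": 0.3},
])

```text
time: 11.9
eef_pos: [0.5316, 0.278, 0.2501]
tcp_rot: [0.004, 1.0, -0.0, -0.001]
contact_force: [0.4, 0.5, 0.6]
opening: 0.7
finger_force: 0.0
```

```bash
python3 -c "
from h import *
st,im=snap('wrist','pics/w8.png')
print(st['eef_pos'],st['tcp_rot'])
for p in [(.3695,.2475,.062),(.3735,.3538,.062),(.5,.2304,.062)]: print(proj('wrist',p,st))
"
```

```text
[0.5316 0.278  0.2501] [ 0.0043  1.     -0.0004 -0.0015]
[284.535  39.188]
[404.7217  43.0867]
[272.3725 188.1411]
```

View pics/w8.png

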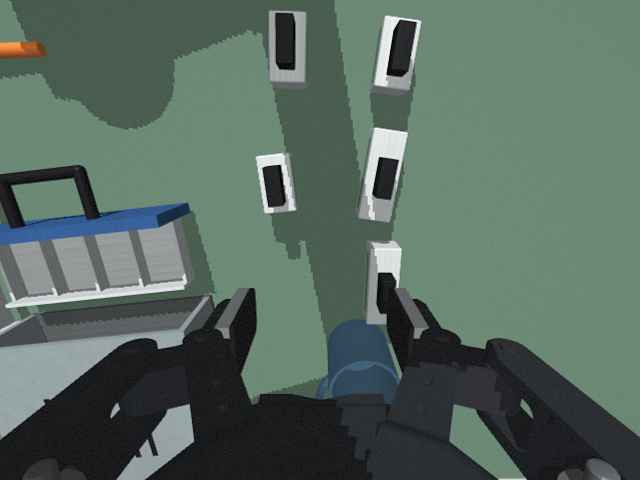

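```bash
python3 - <<'E'
from h import *
crop("pics/w8.png",240,0,200,150,4,"pics/c3.png")
crop("pics/w8.png",240,140,200,150,4,"pics/c4.png")
a=cv2.imread("pics/c3.png");b=cv2.imread("pics/c4.png")
cv2.imwrite("pics/c34.png",np.hstack([a[:420,60:460],a[:420,400:800]]) if 0 else np.vstack([cv2.resize(a,(400,300)),cv2.resize(b,(400,300))]))
E
```

```text
(no output)
```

View pics/c34.png

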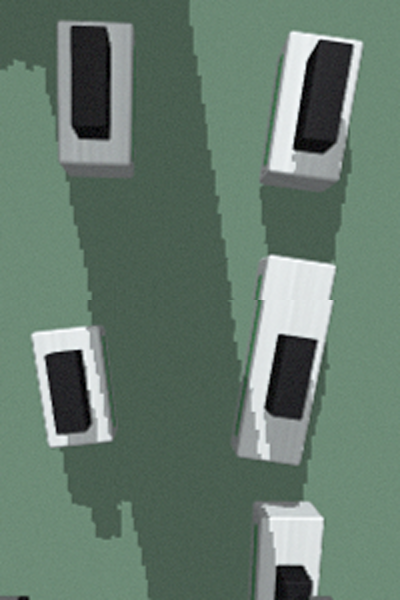

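```bash
python3 - <<'E'
from h import *
st=ctrl.get_state()
def rep(n,L):
    P=np.array([onz('wrist',(240+x/2,(y/2 if y<300 else 140+(y-300)/2)),.036,st)[:2] for x,y in L])
    (c,wh,a)=cv2.minAreaRect((P*1000).astype(np.float32))
    e=(P[2]+P[3]-P[0]-P[1])/2;w=(P[1]+P[3]-P[0]-P[2])/2
    print(n,"ctr",P.mean(0),"len",np.linalg.norm(e),np.linalg.norm(w),"ang",np.degrees(np.arctan2(e[1],e[0])))
rep("A",[(57,20),(131,22),(60,163),(133,163)])
rep("B",[(290,30),(362,40),(264,170),(340,178)])
rep("C",[(32,333),(90,328),(50,446),(108,439)])
rep("D",[(268,256),(335,264),(236,453),(300,463)])
def fin(n,L):
    P=np.array([onz('wrist',(240+x/2,(y/2 if y<300 else 140+(y-300)/2)),.062,st)[:2] for x,y in L]);print(n,"fin",P.mean(0),np.linalg.norm(P[2]-P[0]))
fin("A",[(72,26),(108,26),(72,128),(108,126)])
fin("B",[(318,40),(352,43),(300,142),(336,142)])
fin("C",[(48,353),(80,350),(54,433),(88,430)])
E
```

```text
A ctr [0.3692 0.2477] len 0.06059916967522287 0.035219255019430136 ang -0.9397055354899476
B ctr [0.3754 0.3527] len 0.06036689280866766 0.036104412847556173 ang -7.948155773314353
C ctr [0.499  0.2297] len 0.0594834232805912 0.031178886266599346 ang 6.602612402255236
D ctr [0.4918 0.3433] len 0.09347967075763332 0.03519048440078315 ang -8.530350443666475
A fin [0.3695 0.2479] 0.039930555804140705
B fin [0.3764 0.3527] 0.04069220755907999
C fin [0.4985 0.2319] 0.03930333522448345
```

Crop c34 shows short modules A (95,95), B (310,105) and C (72,388) with fins centred on them; long D is below B, and long E is partly visible. Measured lengths come out at about 60 mm for the shorts and 93 mm for D. Gripping C first.

```bash
cat >> h.py <<'E'
def bay(i):
    th=.1037;x,y=-.0705,.0765-.051*i-.0005
    return np.array([.6521+np.cos(th)*x-np.sin(th)*y,.0204+np.sin(th)*x+np.cos(th)*y])
E
python3 -c "
from h import *
go([.4988,.231,.040],95.5);print([bay(i) for i in range(4)])
"
```

```text
shift mm [ 32.3 -47.2 210.7] yaw -0.1044 angle now 89.52 pos [0.532  0.2781 0.2506] q6 -1.249682522609894 t 11.95
[array([0.5741, 0.0887]), array([0.5794, 0.038 ]), array([ 0.5847, -0.0128]), array([ 0.5899, -0.0635])]
```

move_arm([
  {"x": 0.032, "y": -0.047, "z": 0.04, "yaw": -0.104, "fingers": 0.5},
  {"x": 0.032, "y": -0.047, "z": 0.085, "yaw": -0.104, "fingers": 0.5},
  {"x": 0.0323, "y": -0.047, "z": 0.13, "yaw": -0.104, "fingers": 0.5},
  {"x": 0.0323, "y": -0.047, "z": 0.17, "yaw": -0.104, "fingers": 0.5},
  {"x": 0.0323, "y": -0.047, "z": 0.19, "yaw": -0.104, "fingers": 0.5},
])

```text
time: 12.45
eef_pos: [0.4966, 0.2303, 0.0568]
tcp_rot: [-0.048, 0.999, -0.001, -0.004]
contact_force: [-0.3, 0.4, -0.4]
opening: 0.495
finger_force: 0.0
```

```bash
python3 - <<'E'
from h import *
go([.4988,.231,.040],95.5)
st,im=snap('wrist','pics/w9.png')
# fin: very dark blob between fingers
print([proj('wrist',p,st) for p in [(.4788,.229,.062),(.5188,.233,.062),(.4988,.231,.062)]])
g=im.max(axis=2);m=(g<48).astype(np.uint8)
n,l,s,c=cv2.connectedComponentsWithStats(m);print([(s[i].tolist(),c[i].round(0).tolist()) for i in range(1,n) if s[i,4]>300])
E
```

```text
shift mm [-2.4  0.5 16.8] yaw -0.0007 angle now 95.46 pos [0.4966 0.2303 0.0568] q6 -1.4173546145959321 t 12.45
[array([321.1683, 268.6503]), array([321.5505, 348.9736]), array([321.3662, 310.2344])]
[([362, 0, 55, 63, 2748], [388.0, 29.0]), ([588, 0, 52, 105, 3379], [621.0, 61.0]), ([304, 252, 33, 92, 2918], [320.0, 298.0]), ([505, 258, 88, 95, 5076], [547.0, 304.0]), ([344, 285, 296, 195, 24039], [488.0, 406.0]), ([236, 286, 40, 90, 1086], [265.0, 330.0]), ([61, 341, 139, 139, 6978], [136.0, 422.0]), ([146, 394, 145, 86, 1711], [241.0, 440.0]), ([21, 453, 33, 27, 391], [41.0, 472.0])]
```

move_arm([
  {"x": 0, "y": 0, "z": 0.012, "yaw": 0, "fingers": 0.5},
  {"x": 0, "y": 0, "z": 0.018, "yaw": 0, "fingers": 0.5},
  {"x": 0, "y": 0, "z": 0.019, "yaw": 0, "fingers": 1},
  {"x": 0, "y": 0, "z": 0.019, "yaw": 0, "fingers": 1},
  {"x": 0, "y": 0, "z": 0.019, "yaw": 0, "fingers": 1},
], force=60)

```text
time: 13.0
eef_pos: [0.5012, 0.2318, 0.0439]
tcp_rot: [-0.049, 0.999, 0.0, 0.001]
contact_force: [0.6, 0.2, -0.2]
opening: 0.17
finger_force: 62.2
```

move_arm([
  {"x": 0, "y": 0, "z": 0, "yaw": 0, "fingers": 1},
  {"x": 0, "y": 0, "z": 0, "yaw": 0, "fingers": 1},
  {"x": 0, "y": 0, "z": -0.03, "yaw": 0, "fingers": 1},
  {"x": 0, "y": 0, "z": -0.07, "yaw": 0, "fingers": 1},
  {"x": 0, "y": 0, "z": -0.11, "yaw": 0, "fingers": 1},
])

```text
time: 13.5
eef_pos: [0.4993, 0.2313, 0.153]
tcp_rot: [-0.049, 0.999, -0.0, -0.001]
contact_force: [0.8, -0.1, -1.5]
opening: 0.165
finger_force: 61.9
```

```bash
python3 -c "
from h import *
b=bay(2);go([b[0],b[1],.15],95.94)
print(ctrl.get_state()['finger_force'])"
```

```text
shift mm [ -61.2 -251.2    2.9] yaw -0.0061 angle now 95.59 pos [0.4993 0.2313 0.153 ] q6 -1.4189649890936937 t 13.5
61.895813941955566
```

move_arm([
  {"x": -0.01, "y": -0.045, "z": 0.0, "yaw": -0.006, "fingers": 1},
  {"x": -0.022, "y": -0.09, "z": 0.0, "yaw": -0.006, "fingers": 1},
  {"x": -0.034, "y": -0.138, "z": 0.0, "yaw": -0.006, "fingers": 1},
  {"x": -0.046, "y": -0.185, "z": 0.0, "yaw": -0.006, "fingers": 1},
  {"x": -0.056, "y": -0.225, "z": 0.0, "yaw": -0.006, "fingers": 1},
])

```text
time: 14.0
eef_pos: [0.5782, 0.0109, 0.1526]
tcp_rot: [-0.051, 0.999, -0.0, -0.0]
contact_force: [-0.1, 0.3, -1.9]
opening: 0.167
finger_force: 61.9
```

move_arm([
  {"x": -0.004, "y": -0.018, "z": 0.0, "yaw": 0, "fingers": 1},
  {"x": -0.0055, "y": -0.026, "z": 0.0, "yaw": 0, "fingers": 1},
  {"x": -0.0055, "y": -0.026, "z": 0.0, "yaw": 0, "fingers": 1},
  {"x": -0.0055, "y": -0.026, "z": 0.0, "yaw": 0, "fingers": 1},
])

```text
time: 14.4
eef_pos: [0.5856, -0.0108, 0.1524]
tcp_rot: [-0.052, 0.999, 0.0, -0.001]
contact_force: [-0.8, -0.4, -2.1]
opening: 0.171
finger_force: 62.0
```

```bash
python3 - <<'E'
from h import *
b=bay(2);go([b[0],b[1],.059],95.94)
st,im=snap('wrist','pics/w10.png')
print(st['finger_force'],st['opening'],st['contact_force'])
# compare bar of the drawer: dark pixels near predicted
th=.1037
W=lambda x,y:(.6521+np.cos(th)*x-np.sin(th)*y,.0204+np.sin(th)*x+np.cos(th)*y)
print('bar',[proj('wrist',(*W(-.1706,y),.066),st) for y in (-.03,0,.03)],'rear',[proj('wrist',(*W(-.0325,y),.042),st) for y in (-.076,.076)])
E
```

```text
shift mm [ 1.  -2.  93.4] yaw 0.0011 angle now 96.0 pos [ 0.5856 -0.0108  0.1524] q6 -1.8676642873626204 t 14.4
61.99434041976929 0.17097730666228236 [-0.8168 -0.4467 -2.0513]
bar [array([311.1776,  95.3339]), array([358.3056,  95.3903]), array([405.4101,  95.4467])] rear [array([257.0988, 282.2453]), array([442.4293, 282.2842])]
```

View pics/w10.png

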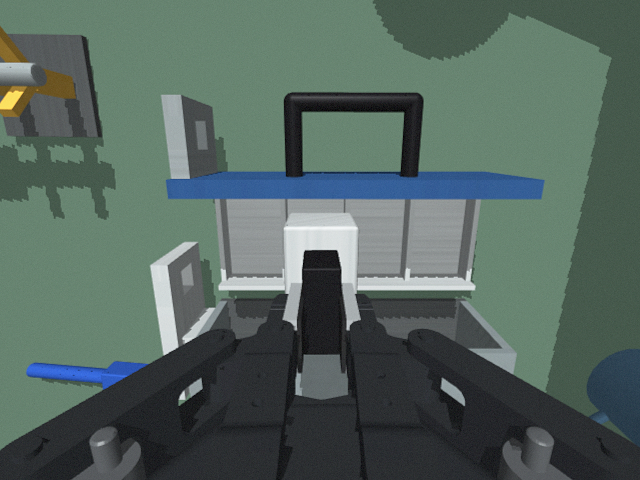

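Module C is held level over bay 2; bay 2 spans u≈286–345, rear wall at v≈280. Aim is within about 3 mm, so lowering with a 2.5 mm correction.

move_arm([
  {"x": 0.0005, "y": -0.0025, "z": 0.02, "yaw": 0, "fingers": 1},
  {"x": 0.0005, "y": -0.0025, "z": 0.045, "yaw": 0, "fingers": 1},
  {"x": 0.0005, "y": -0.0025, "z": 0.065, "yaw": 0, "fingers": 1},
  {"x": 0.0005, "y": -0.0025, "z": 0.08, "yaw": 0, "fingers": 1},
  {"x": 0.0005, "y": -0.0025, "z": 0.09, "yaw": 0, "fingers": 1},
])

```text
time: 14.95
eef_pos: [0.5852, -0.0135, 0.0615]
tcp_rot: [-0.053, 0.999, 0.0, -0.001]
contact_force: [-0.7, -0.0, -1.4]
opening: 0.173
finger_force: 62.0
```

move_arm([
  {"x": 0, "y": 0, "z": 0.002, "yaw": 0, "fingers": 1},
  {"x": 0, "y": 0, "z": 0.004, "yaw": 0, "fingers": 1},
  {"x": 0, "y": 0, "z": 0.005, "yaw": 0, "fingers": 1},
  {"x": 0, "y": 0, "z": 0.005, "yaw": 0, "fingers": 1},
  {"x": 0, "y": 0, "z": 0.005, "yaw": 0, "fingers": 1},
])

```text
time: 15.45
eef_pos: [0.5865, -0.0149, 0.0586]
tcp_rot: [-0.052, 0.999, -0.0, 0.001]
contact_force: [0.1, -0.1, -0.8]
opening: 0.17
finger_force: 62.0
```

move_arm([
  {"x": 0, "y": 0, "z": 0.001, "yaw": 0, "fingers": 1},
  {"x": 0, "y": 0, "z": 0.002, "yaw": 0, "fingers": 1},
  {"x": 0, "y": 0, "z": 0.002, "yaw": 0, "fingers": 1},
])

```text
time: 15.75
eef_pos: [0.5871, -0.015, 0.0578]
tcp_rot: [-0.052, 0.999, -0.0, 0.001]
contact_force: [-1.5, -0.3, 5.8]
opening: 0.171
finger_force: 62.8
```

move_arm([
  {"x": 0, "y": 0, "z": -0.001, "yaw": 0, "fingers": 0.75},
  {"x": 0, "y": 0, "z": -0.001, "yaw": 0, "fingers": 0.6},
  {"x": 0, "y": 0, "z": -0.001, "yaw": 0, "fingers": 0.6},
  {"x": 0, "y": 0, "z": -0.03, "yaw": 0, "fingers": 0.6},
  {"x": 0, "y": 0, "z": -0.07, "yaw": 0, "fingers": 0.6},
])

```text
time: 16.25
eef_pos: [0.5835, -0.0143, 0.1232]
tcp_rot: [-0.052, 0.999, 0.001, -0.004]
contact_force: [0.7, -0.7, 0.4]
opening: 0.399
finger_force: 0.0
```

move_arm([
  {"x": 0, "y": 0, "z": -0.05, "yaw": 0, "fingers": 0.6},
  {"x": 0, "y": 0, "z": -0.08, "yaw": 0, "fingers": 0.5},
  {"x": 0, "y": 0, "z": -0.08, "yaw": 0, "fingers": 0.5},
])

```text
time: 16.55
eef_pos: [0.5893, -0.0153, 0.2126]
tcp_rot: [-0.052, 0.999, -0.001, 0.006]
contact_force: [0.1, -0.5, -0.6]
opening: 0.497
finger_force: 0.0
```

```bash
cat >> h.py <<'E'
def dark(st,im,z=.062,thr=45):
    "world centres of dark blobs of fin size (as if at height z), wrist image"
    m=(im.max(axis=2)<thr).astype(np.uint8);n,l,s,c=cv2.connectedComponentsWithStats(m)
    for i in range(1,n):
        if s[i,4]>200: print(s[i].tolist(),c[i].round(0).tolist(),onz('wrist',c[i],z,st)[:2])
E
python3 - <<'E'
from h import *
st,im=snap('wrist','pics/w11.png')
print(st['eef_pos'],st['finger_force'])
dark(st,im)
print(bay(2),[proj('wrist',(*bay(2),z),st) for z in (.05,.076)])
go([.50,.28,.25],90)
E
```

```text
[ 0.5893 -0.0153  0.2126] 0.0
[299, 98, 110, 67, 2493] [354.0, 123.0] [0.5    0.0025]
[313, 196, 18, 48, 816] [321.0, 219.0] [ 0.5839 -0.016 ]
[0, 213, 28, 90, 2142] [12.0, 256.0] [ 0.6488 -0.2988]
[209, 285, 67, 91, 1237] [261.0, 333.0] [ 0.7058 -0.0637]
[56, 285, 530, 195, 21489] [316.0, 422.0] [0.8106 0.0022]
[0, 400, 66, 50, 1471] [20.0, 417.0] [ 0.8376 -0.3199]
[15, 439, 39, 41, 527] [39.0, 468.0] [ 0.9099 -0.3094]
[356, 444, 17, 36, 282] [363.0, 462.0] [0.8603 0.061 ]
[587, 445, 37, 35, 453] [601.0, 469.0] [0.8424 0.3347]
[ 0.5847 -0.0128] [array([324.4982, 217.6768]), array([324.6962, 224.1404])]
shift mm [ 56.3 302.4 -41.9] yaw 0.1036 angle now 95.94 pos [ 0.5876 -0.015   0.209 ] q6 -1.8725122284781934 t 16.6
```

move_arm([
  {"x": 0.075, "y": 0.3, "z": -0.02, "yaw": 0.1, "fingers": 0.5},
  {"x": 0.075, "y": 0.3, "z": -0.02, "yaw": 0.1, "fingers": 0.5},
  {"x": 0.075, "y": 0.3, "z": -0.02, "yaw": 0.1, "fingers": 0.5},
  {"x": 0.075, "y": 0.3, "z": -0.02, "yaw": 0.1, "fingers": 0.5},
  {"x": 0.075, "y": 0.3, "z": -0.02, "yaw": 0.1, "fingers": 0.5},
])

```text
time: 17.1
eef_pos: [0.4987, 0.2211, 0.2196]
tcp_rot: [-0.002, 1.0, -0.0, -0.002]
contact_force: [0.9, 0.3, -1.2]
opening: 0.5
finger_force: 0.0
```

move_arm([
  {"x": 0.025, "y": 0.055, "z": 0, "yaw": 0, "fingers": 0.5},
  {"x": 0.025, "y": 0.055, "z": 0, "yaw": 0, "fingers": 0.5},
  {"x": 0.025, "y": 0.055, "z": 0, "yaw": 0, "fingers": 0.5},
  {"x": 0.025, "y": 0.055, "z": 0, "yaw": 0, "fingers": 0.5},
])

```text
time: 17.5
eef_pos: [0.4754, 0.2738, 0.2205]
tcp_rot: [-0.002, 1.0, -0.001, -0.001]
contact_force: [0.5, -0.1, 0.3]
opening: 0.497
finger_force: 0.0
```

```bash
python3 - <<'E'
from h import *
st,im=snap('wrist','pics/w12.png')
print(st['eef_pos'],st['tcp_rot'])
dark(st,im)
go([.3695,.2478,.043],89)
E
```

```text
[0.4754 0.2738 0.2205] [-0.0018  1.     -0.0007 -0.001 ]
[281, 76, 20, 52, 975] [290.0, 102.0] [0.3687 0.2476]
[396, 85, 32, 52, 952] [411.0, 112.0] [0.3764 0.3499]
[379, 217, 27, 46, 870] [392.0, 239.0] [0.4885 0.3404]
[0, 226, 95, 62, 1904] [45.0, 250.0] [0.4997 0.0125]
[0, 285, 579, 195, 55889] [288.0, 413.0] [0.6881 0.2385]
[12, 306, 46, 47, 1461] [35.0, 329.0] [ 0.5845 -0.0169]
[589, 455, 31, 25, 361] [601.0, 472.0] [0.7698 0.6032]
shift mm [106.1 -25.1 178. ] yaw 0.0198 angle now 90.13 pos [0.4758 0.2734 0.2208] q6 -1.236061680726904 t 17.55
```

move_arm([
  {"x": 0.045, "y": -0.01, "z": 0.01, "yaw": 0.02, "fingers": 0.5},
  {"x": 0.085, "y": -0.02, "z": 0.03, "yaw": 0.02, "fingers": 0.5},
  {"x": 0.1065, "y": -0.0255, "z": 0.07, "yaw": 0.02, "fingers": 0.5},
  {"x": 0.1065, "y": -0.0255, "z": 0.11, "yaw": 0.02, "fingers": 0.5},
  {"x": 0.1065, "y": -0.0255, "z": 0.15, "yaw": 0.02, "fingers": 0.5},
])

```text
time: 18.05
eef_pos: [0.3695, 0.2473, 0.071]
tcp_rot: [0.009, 1.0, 0.0, 0.001]
contact_force: [0.4, -0.1, -0.3]
opening: 0.498
finger_force: 0.0
```

```bash
python3 - <<'E'
from h import *
go([.3692,.2477,.043],89)
st,im=snap('wrist','pics/w13.png')
dark(st,im)
E
```

```text
shift mm [ 0.4  0.4 28. ] yaw -0.0015 angle now 88.91 pos [0.3695 0.2473 0.071 ] q6 -1.1905499208290398 t 18.05
[304, 238, 31, 79, 2285] [319.0, 277.0] [0.3613 0.2469]
[484, 246, 61, 79, 3222] [513.0, 284.0] [0.3668 0.342 ]
[146, 285, 431, 195, 41387] [362.0, 414.0] [0.4431 0.2691]
[63, 342, 136, 138, 6528] [136.0, 423.0] [0.4469 0.1422]
[22, 455, 32, 25, 360] [41.0, 472.0] [0.4814 0.0801]
[589, 459, 31, 21, 284] [601.0, 472.0] [0.4882 0.4114]
```

Aligned with A. Descend, grip, lift.

move_arm([
  {"x": 0, "y": 0, "z": 0.016, "yaw": 0, "fingers": 0.5},
  {"x": 0, "y": 0, "z": 0.026, "yaw": 0, "fingers": 0.5},
  {"x": 0, "y": 0, "z": 0.0275, "yaw": 0, "fingers": 0.5},
  {"x": 0, "y": 0, "z": 0.0275, "yaw": 0, "fingers": 1},
  {"x": 0, "y": 0, "z": 0.0275, "yaw": 0, "fingers": 1},
], force=60)

```text
time: 18.6
eef_pos: [0.3702, 0.2488, 0.0456]
tcp_rot: [0.008, 1.0, 0.0, 0.001]
contact_force: [-0.9, 4.0, -2.8]
opening: 0.172
finger_force: 44.2
```

move_arm([
  {"x": 0, "y": 0, "z": 0, "yaw": 0, "fingers": 1},
  {"x": 0, "y": 0, "z": 0, "yaw": 0, "fingers": 1},
  {"x": 0, "y": 0, "z": 0, "yaw": 0, "fingers": 1},
])

```text
time: 18.9
eef_pos: [0.3701, 0.249, 0.0455]
tcp_rot: [0.008, 1.0, 0.0, 0.001]
contact_force: [0.1, -2.2, 4.3]
opening: 0.169
finger_force: 64.0
```

move_arm([
  {"x": 0, "y": 0, "z": -0.03, "yaw": 0, "fingers": 1},
  {"x": 0, "y": 0, "z": -0.06, "yaw": 0, "fingers": 1},
  {"x": 0, "y": 0, "z": -0.09, "yaw": 0, "fingers": 1},
  {"x": 0, "y": 0, "z": -0.11, "yaw": 0, "fingers": 1},
  {"x": 0, "y": 0, "z": -0.115, "yaw": 0, "fingers": 1},
])

```text
time: 19.4
eef_pos: [0.3701, 0.2495, 0.1617]
tcp_rot: [0.008, 1.0, 0.001, 0.002]
contact_force: [0.2, -0.6, -1.5]
opening: 0.169
finger_force: 63.4
```

```bash
python3 -c "
from h import *
b=bay(1);go([b[0],b[1],.155],95.94)
print(ctrl.get_state()['finger_force'])"
```

```text
shift mm [-212.6 -208.1    7.1] yaw -0.1198 angle now 89.08 pos [0.3701 0.2495 0.1617] q6 -1.1901471082343658 t 19.4
63.38907837867737
```

move_arm([
  {"x": -0.033, "y": -0.033, "z": 0, "yaw": -0.03, "fingers": 1},
  {"x": -0.067, "y": -0.066, "z": 0, "yaw": -0.06, "fingers": 1},
  {"x": -0.1, "y": -0.099, "z": 0, "yaw": -0.09, "fingers": 1},
  {"x": -0.134, "y": -0.132, "z": 0, "yaw": -0.12, "fingers": 1},
  {"x": -0.167, "y": -0.165, "z": 0, "yaw": -0.12, "fingers": 1},
])

```text
time: 19.9
eef_pos: [0.5334, 0.0797, 0.1574]
tcp_rot: [-0.052, 0.999, 0.0, -0.001]
contact_force: [1.6, 0.7, -1.5]
opening: 0.17
finger_force: 63.3
```

```bash
python3 -c "
from h import *
b=bay(1)+[.0015,-.002];go([b[0],b[1],.155],95.94)
print(ctrl.get_state()['finger_force'])"
```

```text
shift mm [-42.7 -48.4   2.2] yaw 0.0002 angle now 95.95 pos [0.5334 0.0797 0.1574] q6 -1.715063136220606 t 19.9
63.29992175102234
```

move_arm([
  {"x": -0.021, "y": -0.023, "z": 0, "yaw": 0, "fingers": 1},
  {"x": -0.042, "y": -0.046, "z": 0, "yaw": 0, "fingers": 1},
  {"x": -0.042, "y": -0.046, "z": 0, "yaw": 0, "fingers": 1},
  {"x": -0.042, "y": -0.046, "z": 0, "yaw": 0, "fingers": 1},
  {"x": -0.042, "y": -0.046, "z": 0, "yaw": 0, "fingers": 1},
])

```text
time: 20.4
eef_pos: [0.5785, 0.0404, 0.1579]
tcp_rot: [-0.052, 0.999, 0.0, -0.002]
contact_force: [-1.2, 1.0, -2.2]
opening: 0.167
finger_force: 63.4
```

```bash
python3 - <<'E'
from h import *
b=bay(1)+[.0015,-.002];go([b[0],b[1],.0605],95.94)
st,im=snap('wrist','pics/w14.png')
print(st['finger_force'],st['contact_force'])
dark(st,im)
E
```

```text
shift mm [-2.2 -4.8 97.4] yaw 0.0005 angle now 95.97 pos [0.5785 0.0404 0.1579] q6 -1.780435760637061 t 20.4
63.35057258605957 [-1.2087  1.0127 -2.2028]
[22, 41, 24, 98, 334] [33.0, 87.0] [ 0.4911 -0.1589]
[208, 98, 136, 81, 3625] [275.0, 130.0] [0.5011 0.0013]
[229, 216, 30, 59, 1557] [244.0, 245.0] [ 0.5849 -0.0163]
[103, 252, 242, 228, 11835] [238.0, 379.0] [ 0.7032 -0.0163]
[345, 331, 192, 149, 6224] [449.0, 418.0] [0.7248 0.1687]
[29, 433, 64, 47, 1282] [67.0, 463.0] [ 0.8105 -0.1696]
[550, 437, 62, 43, 1037] [575.0, 463.0] [0.7627 0.2952]
```

move_arm([
  {"x": -0.0015, "y": -0.005, "z": 0.02, "yaw": 0, "fingers": 1},
  {"x": -0.0015, "y": -0.005, "z": 0.045, "yaw": 0, "fingers": 1},
  {"x": -0.0015, "y": -0.005, "z": 0.07, "yaw": 0, "fingers": 1},
  {"x": -0.0015, "y": -0.005, "z": 0.087, "yaw": 0, "fingers": 1},
  {"x": -0.0015, "y": -0.005, "z": 0.094, "yaw": 0, "fingers": 1},
])

```text
time: 20.95
eef_pos: [0.5796, 0.036, 0.0631]
tcp_rot: [-0.052, 0.999, 0.0, -0.002]
contact_force: [-0.4, 0.8, -1.6]
opening: 0.166
finger_force: 63.3
```

move_arm([
  {"x": 0, "y": 0, "z": 0.002, "yaw": 0, "fingers": 1},
  {"x": 0, "y": 0, "z": 0.004, "yaw": 0, "fingers": 1},
  {"x": 0, "y": 0, "z": 0.004, "yaw": 0, "fingers": 1},
  {"x": 0, "y": 0, "z": 0.004, "yaw": 0, "fingers": 1},
])

```text
time: 21.35
eef_pos: [0.5827, 0.0348, 0.0626]
tcp_rot: [-0.052, 0.999, -0.0, 0.001]
contact_force: [0.2, 0.1, -1.9]
opening: 0.17
finger_force: 63.3
```

move_arm([
  {"x": 0.001, "y": 0, "z": 0.0015, "yaw": 0, "fingers": 1},
  {"x": 0.001, "y": 0, "z": 0.003, "yaw": 0, "fingers": 1},
  {"x": 0.001, "y": 0, "z": 0.004, "yaw": 0, "fingers": 1},
  {"x": 0.001, "y": 0, "z": 0.004, "yaw": 0, "fingers": 1},
])

```text
time: 21.75
eef_pos: [0.5822, 0.0346, 0.0595]
tcp_rot: [-0.052, 0.999, -0.0, 0.001]
contact_force: [-1.0, 0.3, 6.1]
opening: 0.173
finger_force: 64.2
```

move_arm([
  {"x": 0, "y": 0, "z": -0.001, "yaw": 0, "fingers": 0.75},
  {"x": 0, "y": 0, "z": -0.001, "yaw": 0, "fingers": 0.65},
  {"x": 0, "y": 0, "z": -0.001, "yaw": 0, "fingers": 0.65},
  {"x": 0, "y": 0, "z": -0.03, "yaw": 0, "fingers": 0.65},
  {"x": 0, "y": 0, "z": -0.07, "yaw": 0, "fingers": 0.65},
])

```text
time: 22.25
eef_pos: [0.5785, 0.0349, 0.1248]
tcp_rot: [-0.052, 0.999, 0.001, -0.004]
contact_force: [1.7, -0.4, -0.8]
opening: 0.353
finger_force: 0.0
```

move_arm([
  {"x": 0, "y": 0, "z": -0.05, "yaw": 0, "fingers": 0.6},
  {"x": 0, "y": 0, "z": -0.08, "yaw": 0, "fingers": 0.5},
  {"x": 0, "y": 0, "z": -0.08, "yaw": 0, "fingers": 0.5},
])

```text
time: 22.55
eef_pos: [0.5843, 0.0344, 0.2141]
tcp_rot: [-0.052, 0.999, -0.001, 0.006]
contact_force: [-0.1, 0.2, 0.7]
opening: 0.502
finger_force: 0.0
```

```bash
python3 - <<'E'
from h import *
st,im=snap('wrist','pics/w15.png')
print(st['eef_pos'],st['finger_force'])
dark(st,im,.07)
go([.475,.30,.22],82)
E
```

```text
[0.5843 0.0344 0.2141] 0.0
[238, 99, 110, 66, 2340] [293.0, 126.0] [0.5024 0.0029]
[255, 197, 22, 47, 938] [266.0, 219.0] [ 0.5826 -0.0147]
[313, 197, 17, 47, 784] [321.0, 220.0] [0.578  0.0336]
[606, 264, 34, 46, 1136] [626.0, 287.0] [0.6121 0.3235]
[56, 285, 584, 195, 24580] [369.0, 424.0] [0.7948 0.1079]
[367, 285, 68, 91, 1102] [380.0, 331.0] [0.682  0.1021]
[0, 402, 57, 45, 1272] [18.0, 418.0] [ 0.8273 -0.2655]
[19, 454, 35, 26, 398] [40.0, 472.0] [ 0.9014 -0.2527]
shift mm [ 79.5 275.1 -10.2] yaw 0.2432 angle now 95.94 pos [0.5826 0.0346 0.2107] q6 -1.7889120929764522 t 22.6
```

Both in. Now B.

move_arm([
  {"x": 0.08, "y": 0.275, "z": -0.01, "yaw": 0.243, "fingers": 0.5},
  {"x": 0.08, "y": 0.275, "z": -0.01, "yaw": 0.243, "fingers": 0.5},
  {"x": 0.08, "y": 0.275, "z": -0.01, "yaw": 0.243, "fingers": 0.5},
  {"x": 0.08, "y": 0.275, "z": -0.01, "yaw": 0.243, "fingers": 0.5},
  {"x": 0.08, "y": 0.275, "z": -0.01, "yaw": 0.243, "fingers": 0.5},
])

```text
time: 23.1
eef_pos: [0.4854, 0.2654, 0.2137]
tcp_rot: [0.07, 0.998, -0.001, -0.002]
contact_force: [0.7, 0.6, 0.3]
opening: 0.505
finger_force: 0.0
```

move_arm([
  {"x": 0.006, "y": 0.04, "z": 0, "yaw": 0, "fingers": 0.5},
  {"x": 0.006, "y": 0.04, "z": 0, "yaw": 0, "fingers": 0.5},
  {"x": 0.006, "y": 0.04, "z": 0, "yaw": 0, "fingers": 0.5},
  {"x": 0.006, "y": 0.04, "z": 0, "yaw": 0, "fingers": 0.5},
])

```text
time: 23.5
eef_pos: [0.4867, 0.3038, 0.2145]
tcp_rot: [0.07, 0.998, -0.001, -0.001]
contact_force: [-0.0, 0.7, -0.6]
opening: 0.5
finger_force: 0.0
```

```bash
python3 - <<'E'
from h import *
st,im=snap('wrist','pics/w16.png')
dark(st,im)
m=(im.max(axis=2)<45).astype(np.uint8);n,l,s,c=cv2.connectedComponentsWithStats(m)
for i in range(1,n):
    if 600<s[i,4]<1800:
        P=np.array([onz('wrist',(float(u),float(v)),.062,st)[:2] for v,u in np.argwhere(l==i)]);w=np.linalg.eigh(np.cov(P.T))[1][:,1];print(c[i],'axis',np.degrees(np.arctan(w[1]/w[0])))
go([.3762,.3525,.045],82)
E
```

```text
[350, 61, 21, 55, 589] [360.0, 93.0] [0.3796 0.3514]
[354, 202, 20, 45, 815] [363.0, 224.0] [0.4891 0.3421]
[0, 255, 74, 53, 1235] [42.0, 276.0] [0.497  0.0342]
[0, 285, 498, 195, 42613] [232.0, 416.0] [0.6814 0.1784]
[47, 329, 47, 49, 1410] [71.0, 352.0] [0.581  0.0325]
[0, 338, 52, 49, 1501] [26.0, 362.0] [ 0.5854 -0.0169]
[447, 342, 132, 138, 5535] [510.0, 425.0] [0.7354 0.4777]
[589, 456, 32, 24, 354] [601.0, 472.0] [0.8167 0.5819]
[363.0012 223.8748] axis -7.15422220259905
[ 42.0032 276.0381] axis 48.61929170276973Traceback (most recent call last):
  File "<stdin>", line 7, in <module>
  File "h.py", line 13, in onz
    o,d=ray(n,uv,st);return o+d*(z-o[2])/d[2]
        ~~~^^^^^^^^^
  File "h.py", line 6, in ray
    m=ctrl.camera_model(n);K=m["intrinsics"]
ValueError: time passes only in moves, steps and waits
```

```bash
python3 - <<'E'
from h import *
go([.376,.3525,.045],82)
E
```

```text
shift mm [116.4  33.2 170. ] yaw -0.0012 angle now 81.93 pos [0.487  0.3035 0.2149] q6 -1.0491438151041201 t 23.55
```

move_arm([
  {"x": 0.045, "y": 0.013, "z": 0.01, "yaw": 0, "fingers": 0.5},
  {"x": 0.085, "y": 0.025, "z": 0.03, "yaw": 0, "fingers": 0.5},
  {"x": 0.1165, "y": 0.033, "z": 0.06, "yaw": 0, "fingers": 0.5},
  {"x": 0.1165, "y": 0.033, "z": 0.1, "yaw": 0, "fingers": 0.5},
  {"x": 0.1165, "y": 0.033, "z": 0.14, "yaw": 0, "fingers": 0.5},
])

```text
time: 24.05
eef_pos: [0.3763, 0.3531, 0.0755]
tcp_rot: [0.07, 0.998, 0.001, 0.001]
contact_force: [-0.4, -0.5, -0.3]
opening: 0.501
finger_force: 0.0
```

```bash
python3 - <<'E'
from h import *
go([.376,.3525,.045],82)
st,im=snap('wrist','pics/w17.png')
dark(st,im,thr=60)
print(proj('wrist',(.376,.3525,.062),st))
E
```

```text
shift mm [ 0.2 -0.7 30.5] yaw -0.0001 angle now 81.99 pos [0.3763 0.3531 0.0755] q6 -0.8739502906368649 t 24.05
[304, 236, 31, 80, 2261] [319.0, 276.0] [0.3688 0.3537]
[0, 285, 640, 195, 65025] [317.0, 414.0] [0.4529 0.3405]
[318.7374 288.8495]
```

move_arm([
  {"x": 0, "y": 0, "z": 0.016, "yaw": 0, "fingers": 0.5},
  {"x": 0, "y": 0, "z": 0.027, "yaw": 0, "fingers": 0.5},
  {"x": 0, "y": 0, "z": 0.0305, "yaw": 0, "fingers": 0.5},
  {"x": 0, "y": 0, "z": 0.0305, "yaw": 0, "fingers": 1},
  {"x": 0, "y": 0, "z": 0.0305, "yaw": 0, "fingers": 1},
], force=60)

```text
time: 24.6
eef_pos: [0.3772, 0.3538, 0.0467]
tcp_rot: [0.07, 0.998, 0.0, 0.001]
contact_force: [1.9, 4.1, -2.2]
opening: 0.174
finger_force: 43.3
```

move_arm([
  {"x": 0, "y": 0, "z": 0, "yaw": 0, "fingers": 1},
  {"x": 0, "y": 0, "z": 0, "yaw": 0, "fingers": 1},
  {"x": 0, "y": 0, "z": 0, "yaw": 0, "fingers": 1},
])

```text
time: 24.9
eef_pos: [0.3772, 0.3539, 0.0467]
tcp_rot: [0.07, 0.998, 0.0, 0.001]
contact_force: [0.9, -2.0, 3.4]
opening: 0.17
finger_force: 63.3
```

move_arm([
  {"x": 0, "y": 0, "z": -0.03, "yaw": 0, "fingers": 1},
  {"x": 0, "y": 0, "z": -0.06, "yaw": 0, "fingers": 1},
  {"x": 0, "y": 0, "z": -0.09, "yaw": 0, "fingers": 1},
  {"x": 0, "y": 0, "z": -0.115, "yaw": 0, "fingers": 1},
  {"x": 0, "y": 0, "z": -0.115, "yaw": 0, "fingers": 1},
])

```text
time: 25.4
eef_pos: [0.3782, 0.3551, 0.1645]
tcp_rot: [0.07, 0.998, 0.003, 0.003]
contact_force: [1.0, -0.6, -1.6]
opening: 0.167
finger_force: 62.8
```

```bash
python3 -c "
from h import *
b=bay(0)+[.0015,-.002];print(b);go([b[0],b[1],.16],95.94)
print(ctrl.get_state()['finger_force'])"
```

```text
[0.5756 0.0867]
shift mm [-232.7 -238.5    4.5] yaw -0.2429 angle now 82.03 pos [0.3782 0.3551 0.1645] q6 -0.8738368825414687 t 25.4
62.753251791000366
```

move_arm([
  {"x": -0.034, "y": -0.034, "z": 0, "yaw": -0.05, "fingers": 1},
  {"x": -0.068, "y": -0.068, "z": 0, "yaw": -0.1, "fingers": 1},
  {"x": -0.102, "y": -0.103, "z": 0, "yaw": -0.15, "fingers": 1},
  {"x": -0.136, "y": -0.138, "z": 0, "yaw": -0.2, "fingers": 1},
  {"x": -0.17, "y": -0.173, "z": 0, "yaw": -0.243, "fingers": 1},
])

```text
time: 25.9
eef_pos: [0.5202, 0.157, 0.1581]
tcp_rot: [-0.053, 0.999, 0.0, -0.002]
contact_force: [1.0, 0.9, -1.6]
opening: 0.171
finger_force: 62.6
```

```bash
python3 -c "
from h import *
go([.577,.086,.16],95.94)
print(ctrl.get_state()['finger_force'])"
```

```text
shift mm [-49.  -76.6  -2.1] yaw 0.0019 angle now 96.05 pos [0.5202 0.157  0.1581] q6 -1.5704320833189358 t 25.9
62.632198333740234
```

move_arm([
  {"x": -0.025, "y": -0.038, "z": 0, "yaw": 0, "fingers": 1},
  {"x": -0.048, "y": -0.075, "z": 0, "yaw": 0, "fingers": 1},
  {"x": -0.048, "y": -0.075, "z": 0, "yaw": 0, "fingers": 1},
  {"x": -0.048, "y": -0.075, "z": 0, "yaw": 0, "fingers": 1},
  {"x": -0.048, "y": -0.075, "z": 0, "yaw": 0, "fingers": 1},
])

```text
time: 26.4
eef_pos: [0.5746, 0.0898, 0.1587]
tcp_rot: [-0.052, 0.999, 0.0, -0.002]
contact_force: [0.4, -0.3, -1.8]
opening: 0.169
finger_force: 62.7
```

```bash
python3 - <<'E'
from h import *
go([.577,.0855,.061],95.94)
st,im=snap('wrist','pics/w18.png')
print(st['finger_force'],st['contact_force'])
dark(st,im,.076)
E
```

```text
shift mm [-2.3 -4.7 97.7] yaw 0.0005 angle now 95.97 pos [0.5746 0.0898 0.1587] q6 -1.6947093346939759 t 26.4
62.67999529838562 [ 0.3681 -0.2684 -1.7853]
[135, 98, 139, 81, 3718] [202.0, 130.0] [0.5024 0.0059]
[158, 215, 40, 59, 1876] [178.0, 244.0] [ 0.5809 -0.0106]
[229, 216, 31, 59, 1521] [244.0, 245.0] [0.577  0.0361]
[216, 251, 129, 229, 5265] [310.0, 333.0] [0.6419 0.0885]
[593, 293, 47, 57, 1984] [619.0, 321.0] [0.6075 0.3204]
[344, 334, 296, 146, 15984] [507.0, 424.0] [0.7099 0.2603]
[106, 339, 135, 141, 4752] [172.0, 419.0] [ 0.733  -0.0175]
[33, 435, 60, 45, 952] [68.0, 463.0] [ 0.7894 -0.1077]
```

move_arm([
  {"x": -0.001, "y": -0.005, "z": 0.02, "yaw": 0, "fingers": 1},
  {"x": -0.001, "y": -0.005, "z": 0.045, "yaw": 0, "fingers": 1},
  {"x": -0.001, "y": -0.005, "z": 0.07, "yaw": 0, "fingers": 1},
  {"x": -0.001, "y": -0.005, "z": 0.087, "yaw": 0, "fingers": 1},
  {"x": -0.001, "y": -0.005, "z": 0.094, "yaw": 0, "fingers": 1},
])

```text
time: 26.95
eef_pos: [0.5751, 0.0856, 0.0641]
tcp_rot: [-0.053, 0.999, 0.0, -0.002]
contact_force: [-0.1, -0.2, -2.1]
opening: 0.168
finger_force: 62.7
```

move_arm([
  {"x": 0, "y": 0, "z": 0.002, "yaw": 0, "fingers": 1},
  {"x": 0, "y": 0, "z": 0.0045, "yaw": 0, "fingers": 1},
  {"x": 0, "y": 0, "z": 0.006, "yaw": 0, "fingers": 1},
  {"x": 0, "y": 0, "z": 0.006, "yaw": 0, "fingers": 1},
  {"x": 0, "y": 0, "z": 0.006, "yaw": 0, "fingers": 1},
])

```text
time: 27.45
eef_pos: [0.5781, 0.0841, 0.0613]
tcp_rot: [-0.052, 0.999, -0.0, 0.001]
contact_force: [-0.1, -0.1, -0.5]
opening: 0.163
finger_force: 62.7
```

move_arm([
  {"x": 0, "y": 0, "z": 0.0015, "yaw": 0, "fingers": 1},
  {"x": 0, "y": 0, "z": 0.002, "yaw": 0, "fingers": 1},
  {"x": 0, "y": 0, "z": 0.002, "yaw": 0, "fingers": 1},
])

```text
time: 27.75
eef_pos: [0.5789, 0.084, 0.0607]
tcp_rot: [-0.052, 0.999, -0.0, 0.001]
contact_force: [-1.2, -0.3, 5.1]
opening: 0.169
finger_force: 63.5
```

move_arm([
  {"x": 0, "y": 0, "z": -0.001, "yaw": 0, "fingers": 0.75},
  {"x": 0, "y": 0, "z": -0.001, "yaw": 0, "fingers": 0.65},
  {"x": 0, "y": 0, "z": -0.001, "yaw": 0, "fingers": 0.65},
  {"x": 0, "y": 0, "z": -0.03, "yaw": 0, "fingers": 0.65},
  {"x": 0, "y": 0, "z": -0.07, "yaw": 0, "fingers": 0.65},
])

```text
time: 28.25
eef_pos: [0.5753, 0.0842, 0.1261]
tcp_rot: [-0.052, 0.999, 0.0, -0.004]
contact_force: [0.8, -0.5, 0.1]
opening: 0.349
finger_force: 0.0
```

move_arm([
  {"x": 0.05, "y": 0, "z": -0.05, "yaw": 0, "fingers": 0.6},
  {"x": 0.08, "y": 0, "z": -0.08, "yaw": 0, "fingers": 1},
  {"x": 0.08, "y": 0, "z": -0.08, "yaw": 0, "fingers": 1},
  {"x": 0.08, "y": 0, "z": -0.08, "yaw": 0, "fingers": 1},
])

```text
time: 28.65
eef_pos: [0.4983, 0.0759, 0.2111]
tcp_rot: [-0.052, 0.999, -0.0, 0.003]
contact_force: [-0.3, 1.0, -0.6]
opening: 0.001
finger_force: 0.0
```

```bash
python3 - <<'E'
from h import *
st,im=snap('wrist','pics/w19.png')
snap('scene','pics/s19.png'); a=cv2.imread('pics/s19.png')
snap('side','pics/d19.png');b=cv2.imread('pics/d19.png')
cv2.imwrite('pics/final.png',np.hstack([cv2.resize(a[140:400,150:480],None,fx=1.2,fy=1.2),cv2.resize(b[100:360,220:550],None,fx=1.2,fy=1.2)]))
print(st['eef_pos'],st['finger_force'],st['opening'])
dark(st,im,.076)
E
```

```text
[0.4983 0.0759 0.2111] 0.0 0.0005762074402153804
[188, 200, 103, 58, 1890] [238.0, 223.0] [0.4993 0.0052]
[574, 221, 53, 48, 1517] [600.0, 245.0] [0.4859 0.3187]
[204, 281, 26, 48, 1006] [217.0, 305.0] [ 0.5783 -0.0118]
[258, 282, 21, 48, 853] [268.0, 306.0] [0.5744 0.0352]
[326, 328, 93, 152, 1448] [355.0, 414.0] [0.6874 0.1304]
[223, 332, 96, 148, 1783] [289.0, 413.0] [0.6929 0.0639]
[546, 337, 40, 46, 1248] [565.0, 359.0] [0.6018 0.3245]
[404, 354, 225, 126, 13935] [512.0, 429.0] [0.6889 0.2952]
[134, 369, 105, 103, 1647] [187.0, 425.0] [ 0.7197 -0.0404]
[0, 457, 20, 23, 382] [8.0, 469.0] [ 0.7989 -0.2342]
```

View pics/final.png

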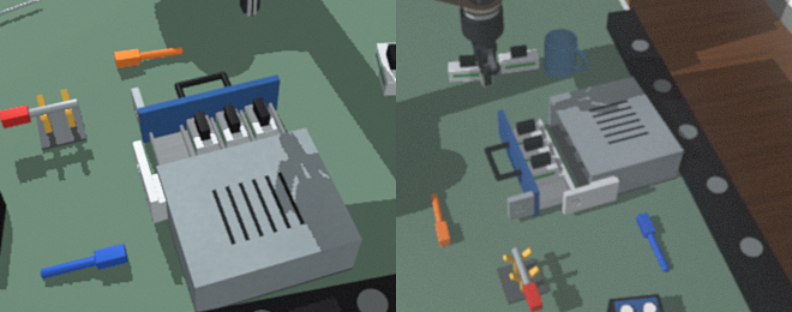

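Three modules stand in bays 0–2, the fourth bay is empty, and the pin is parked. Now push the drawer shut with closed fingers.

```bash
python3 -c "
from h import *
go([.4482,-.0008,.043],95.94)"
```

```text
shift mm [ 57.2 -71.2 164.5] yaw -0.0001 angle now 95.93 pos [0.498  0.0759 0.2075] q6 -1.7248062009354501 t 28.8
```

move_arm([
  {"x": 0.03, "y": -0.036, "z": 0, "yaw": 0, "fingers": 1},
  {"x": 0.057, "y": -0.071, "z": 0.01, "yaw": 0, "fingers": 1},
  {"x": 0.057, "y": -0.071, "z": 0.05, "yaw": 0, "fingers": 1},
  {"x": 0.057, "y": -0.071, "z": 0.09, "yaw": 0, "fingers": 1},
  {"x": 0.057, "y": -0.071, "z": 0.12, "yaw": 0, "fingers": 1},
])

```text
time: 29.3
eef_pos: [0.4471, -0.0008, 0.0849]
tcp_rot: [-0.051, 0.999, 0.001, -0.002]
contact_force: [0.1, -0.3, -0.3]
opening: 0.002
finger_force: 0.0
```

```bash
python3 -c "
from h import *
go([.4482,-.0008,.043],95.94)"
```

```text
shift mm [-1.2 -0.2 41.9] yaw -0.0013 angle now 95.87 pos [ 0.4471 -0.0008  0.0849] q6 -1.9025538182522508 t 29.3
```

move_arm([
  {"x": 0, "y": 0, "z": 0.025, "yaw": 0, "fingers": 1},
  {"x": 0, "y": 0, "z": 0.043, "yaw": 0, "fingers": 1},
  {"x": 0, "y": 0, "z": 0.043, "yaw": 0, "fingers": 1},
  {"x": -0.008, "y": 0, "z": 0.043, "yaw": 0, "fingers": 1},
  {"x": -0.016, "y": 0, "z": 0.043, "yaw": 0, "fingers": 1},
])

```text
time: 29.8
eef_pos: [0.4662, 0.0009, 0.0464]
tcp_rot: [-0.052, 0.999, -0.0, 0.001]
contact_force: [0.2, -0.7, 0.1]
opening: 0.001
finger_force: 0.0
```

move_arm([
  {"x": -0.008, "y": 0, "z": 0, "yaw": 0, "fingers": 1},
  {"x": -0.018, "y": 0, "z": 0, "yaw": 0, "fingers": 1},
  {"x": -0.03, "y": 0, "z": 0, "yaw": 0, "fingers": 1},
  {"x": -0.042, "y": 0, "z": 0, "yaw": 0, "fingers": 1},
  {"x": -0.054, "y": 0, "z": 0, "yaw": 0, "fingers": 1},
])

```text
time: 30.3
eef_pos: [0.5196, 0.0068, 0.0459]
tcp_rot: [-0.052, 0.999, -0.0, 0.0]
contact_force: [-2.9, -0.6, 1.7]
opening: 0.003
finger_force: 1.4
```

move_arm([
  {"x": -0.012, "y": 0, "z": 0, "yaw": 0, "fingers": 1},
  {"x": -0.022, "y": 0, "z": 0, "yaw": 0, "fingers": 1},
  {"x": -0.03, "y": 0, "z": 0, "yaw": 0, "fingers": 1},
  {"x": -0.036, "y": 0, "z": 0, "yaw": 0, "fingers": 1},
  {"x": -0.042, "y": 0, "z": 0, "yaw": 0, "fingers": 1},
])

```text
time: 30.8
eef_pos: [0.5604, 0.0111, 0.0455]
tcp_rot: [-0.052, 0.999, 0.0, -0.0]
contact_force: [-2.2, -0.1, 1.7]
opening: 0.001
finger_force: 1.2
```

```bash
python3 -c "
from h import *
p=ctrl.get_state()['eef_pos']
th=.1037;C=np.array([[np.cos(th),np.sin(th)],[-np.sin(th),np.cos(th)]])
print(p,C@(p[:2]-[.6521,.0204]),ctrl.get_state()['contact_force'])"
```

```text
[0.5604 0.0111 0.0455] [-0.0922  0.0002] [-2.215  -0.124   1.7263]
```

move_arm([
  {"x": -0.004, "y": 0, "z": 0, "yaw": 0, "fingers": 1},
  {"x": -0.008, "y": 0, "z": 0, "yaw": 0, "fingers": 1},
  {"x": -0.01, "y": 0, "z": 0, "yaw": 0, "fingers": 1},
  {"x": -0.012, "y": 0, "z": 0, "yaw": 0, "fingers": 1},
])

```text
time: 31.2
eef_pos: [0.572, 0.0123, 0.0455]
tcp_rot: [-0.052, 0.999, 0.0, -0.0]
contact_force: [-2.1, 0.0, 0.5]
opening: 0.0
finger_force: 1.1
```

move_arm([
  {"x": -0.002, "y": 0, "z": 0, "yaw": 0, "fingers": 1},
  {"x": -0.003, "y": 0, "z": 0, "yaw": 0, "fingers": 1},
  {"x": -0.003, "y": 0, "z": 0, "yaw": 0, "fingers": 1},
])

```text
time: 31.5
eef_pos: [0.5752, 0.0126, 0.0455]
tcp_rot: [-0.052, 0.999, 0.0, 0.0]
contact_force: [-1.4, 0.8, -0.4]
opening: -0.0
finger_force: 0.6
```

move_arm([
  {"x": -0.002, "y": 0, "z": 0, "yaw": 0, "fingers": 1},
  {"x": -0.003, "y": 0, "z": 0, "yaw": 0, "fingers": 1},
  {"x": -0.003, "y": 0, "z": 0, "yaw": 0, "fingers": 1},
])

```text
time: 31.8
eef_pos: [0.5768, 0.0127, 0.0454]
tcp_rot: [-0.052, 0.999, 0.0, -0.002]
contact_force: [-6.5, -1.3, 3.2]
opening: -0.002
finger_force: 3.0
```

move_arm([
  {"x": -0.002, "y": 0, "z": 0, "yaw": 0, "fingers": 1},
  {"x": -0.003, "y": 0, "z": 0, "yaw": 0, "fingers": 1},
  {"x": -0.003, "y": 0, "z": 0, "yaw": 0, "fingers": 1},
])

```text
time: 32.1
eef_pos: [0.5768, 0.0128, 0.0454]
tcp_rot: [-0.052, 0.999, 0.0, -0.006]
contact_force: [-15.3, -2.4, 11.2]
opening: -0.002
finger_force: 7.5
```

Firm stop, so the drawer is shut. Back off and check.

move_arm([
  {"x": 0.01, "y": 0, "z": 0, "yaw": 0, "fingers": 1},
  {"x": 0.035, "y": 0, "z": 0, "yaw": 0, "fingers": 1},
  {"x": 0.05, "y": 0, "z": -0.02, "yaw": 0, "fingers": 1},
  {"x": 0.055, "y": 0, "z": -0.06, "yaw": 0, "fingers": 1},
  {"x": 0.055, "y": 0, "z": -0.1, "yaw": 0, "fingers": 1},
])

```text
time: 32.6
eef_pos: [0.5254, 0.0075, 0.146]
tcp_rot: [-0.052, 0.999, 0.0, 0.0]
contact_force: [1.0, -0.3, 0.2]
opening: 0.002
finger_force: 0.0
```

move_arm([
  {"x": 0, "y": 0, "z": -0.05, "yaw": 0, "fingers": 1},
  {"x": 0, "y": 0, "z": -0.08, "yaw": 0, "fingers": 1},
  {"x": 0, "y": 0, "z": -0.08, "yaw": 0, "fingers": 1},
  {"x": 0, "y": 0, "z": -0.08, "yaw": 0, "fingers": 1},
  {"x": 0, "y": 0, "z": -0.08, "yaw": 0, "fingers": 1},
])

```text
time: 33.1
eef_pos: [0.5256, 0.0076, 0.2239]
tcp_rot: [-0.052, 0.999, 0.0, -0.001]
contact_force: [-0.7, 0.0, -0.9]
opening: 0.005
finger_force: 0.0
```

```bash
python3 - <<'E'
from h import *
st,im=snap('scene','pics/s20.png')
a=cv2.imread('pics/scene0.png').astype(int);b=im.astype(int)
# cabinet front/blue strip + bar region compared with the start picture (drawer shut)
d=np.abs(a-b).max(axis=2)[235:285,275:410];print('changed px', (d>40).sum(), 'of', d.size)
blue=lambda x:((x[...,0]>x[...,2]+60)&(x[...,0]>90))[235:290,275:410]
print('blue strip centroid start/now',[np.argwhere(blue(x)).mean(0).round(2).tolist()+[int(blue(x).sum())] for x in (a,b)])
# pin in rest: red pixels near rest
red=np.argwhere((b[...,2]>150)&(b[...,1]<60)&(b[...,0]<60));red=red[(red[:,1]>130)&(red[:,1]<220)&(red[:,0]>200)&(red[:,0]<290)]
r0=cv2.imread('pics/s19.png').astype(int);q=np.argwhere((r0[...,2]>150)&(r0[...,1]<60)&(r0[...,0]<60));q=q[(q[:,1]>130)&(q[:,1]<220)&(q[:,0]>200)&(q[:,0]<290)]
print('red',red.mean(0) if len(red) else 0,q.mean(0),st['contact_force'],st['eef_pos'])
E
```

```text
changed px 176 of 6750
blue strip centroid start/now [[25.18, 65.38, 503], [25.33, 64.73, 512]]
red [237.7857 160.9643] [237.7857 161.3929] [-0.7105  0.0102 -0.9117] [0.5256 0.0076 0.2239]
```

```bash
python3 -c "
from plant import ctrl
print(ctrl.sign_off())"
```

```text
the job is handed in; nothing more can be done
None
```

The job is handed in at 33 s of the 210 s, with no verdict shown: the pin is parked in both notches, all three short modules stand in bays, and the drawer is pushed to its stop and matches the starting (shut) picture.

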